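Put the block plane back on the sloped plane rack

ROBOT

A 7-joint arm with a two-finger parallel gripper is mounted at the origin on the work surface. World frame = base frame: x ahead of the robot, y to its left, z up, the work surface at z = 0. Lengths are in m, angles in rad, forces in N, time in s.
With the tool pointing down it reaches from about 0.425 to 0.875 m from the base axis. Payload 4.7 kg.
Tool frame: the origin (TCP) lies between the finger pads; the fingertips stand 22 mm ahead of it and the grasp point (between the pads) lies 3 mm ahead of it (robot.finger_overhang is the distance from the TCP to the fingertips, in m); z points along the fingers, y is the direction in which the jaws open and shut (so a half turn about z gives the same grasp; the last joint's range is limited). The gripper opens to 87 mm and grips with 3 to 60 N. Pads are 19 mm wide; open, the fingers measure 117 mm over their backs; the gripper's body (75 mm by 190 mm) begins 51 mm behind the grasp point.
Start: joints at [1.336, 0.321, -0.07, 1.45, 0.023, 1.371, -0.057], TCP at [0.16, -0.63, 0.245] pointing down, gripper open.
Joint ranges: [-2.86, 2.86], [-0.3, 2.09], [-1.38, 1.24], [0.06, 2.45], [-1.56, 4.7], [0.09, 2.05], [-2.69, 2.69]. Speed limits (rad/s): [2.57, 2.57, 3.14, 3.14, 3.14, 3.14, 3.14].

INTERFACE

Orientations are given as a unit quaternion [w, x, y, z].
In Python, from station import monitor, cams, order, robot gives the robot as it stands.
- The arm moves only by the tool carry_out, never from a script. Its argument "rows" is a list of rows, each an object of numbers: "tx", "ty", "tz": the shift along the tool's x, y, z in cm; "rx", "ry", "rz": the turn, a rotation vector about the tool's x, y, z in rad; "hand": the closure, from -1 (fully open) to 1 (shut), so that 0 is half open. In form: [{"tx": .., "ty": .., "tz": .., "rx": .., "ry": .., "rz": .., "hand": ..}, ...]. A call has exactly 5 rows; each row shifts and turns the pose as measured when the row begins, along the tool's axes as they then stand; what a row does not reach is not made up. A row lasts 1/10 s, in which the tool goes at most 50 mm and 8.59 degrees, less where a joint would pass 70% of its speed; a pose out of reach is approached as far as the arm can. A call with a gripper value outside its range is refused whole. The fingers move at their own pace and stop on an object; "grip_force" is the grip in N (left out, the last holds). Time passes only in rows, so rows that do not move let the fingers close, or fill a call up. It gives the time, the measured TCP pose, the force and the opening at its end, in the units of the state.
- monitor.sense(): the state, without advancing time (a new reading comes with each control period).
- cams.grab_frame(name): name is "side" or "top"; returns the picture (384x512x3 uint8, blue, green, red); there is no depth.
- cams.camera_model(name): a dict with "fx", "fy", "cx", "cy" (pixels), "k1" (the pictures are not rectified: a ray, as slopes to the right and down, at radius r is drawn at 1 + k1 r^2 times it, then the intrinsics apply), "origin" and "attitude" of the camera in the world. Camera axes: x right, y down, z forward; pixel columns grow to the right and rows downward; lengths in m; the calibration is good to about 2 mm. A picture is of the moment at which its call begins. camera_model takes no time and is no camera call.
- order.job_done(): hands the job in, once; it reports no verdict.
The state is a dict: "time": time; "joints": joint angles; "qvel": joint speeds; "effort": joint torques, N m; "ee_pos": TCP position; "orientation": TCP orientation; "wrist_force": force on the tool from outside, world axes, zero at the start; "ft_torque": the same for the moment, N m; "finger_gap": finger opening in m.
Only numpy, scipy, OpenCV 4.12 (cv2) and the standard library are available. Lean on these libraries where they do the work, as an engineer would, in place of code of your own. Each camera call takes 0.05 s, during which the arm holds its last target.

TASK

Put the small metal block plane back on the sloped rack, in the empty middle bay between the other two planes: toe uphill, its sole flat on both rails and its heel down against the stop strip. Set it down gently, as a sharp tool deserves, and do not let go before you feel it bear on the rack and against the strip; leave the other tools and things on the bench as they are.

Things in the scene. Friction and masses are not known exactly. Their poses are not given: they have to be found in the camera images.
- block_plane: Metal block plane, about 0.7 kg (0.5 to 0.92), centre of mass near its middle. Bright sole 160 x 50; grey parallel cheeks 50 apart, 30 high over the middle 90, 18 high at the ends. Lever cap with round palm rest (top 51 above the sole) towards the heel, round brass knob at the toe. Starts sole down on the bench. Origin: centre of the sole's underside; x to the toe, y across, z up out of the sole.
- plane_toe (a point): Middle of the sole's toe edge (the end with the finger knob), 80 ahead of the plane's origin.
- plane_heel (a point): Middle of the sole's heel edge (the end with the small wheel), 80 behind the plane's origin.
- rack: Plane rack, fixed on the bench: open beech frame 225 deep, 360 wide, sloping at 20 degrees (0.349 rad), for three planes side by side, bays 110 apart centre to centre, the outer two taken. Planes rest only on two narrow cross rails, heel_rail (low) and toe_rail (high). Origin: centre of its underside; x level, towards the uphill side; z up.
- heel_rail: Lower cross rail, 28 wide along the slope. Spacer blocks on it, 14 high and 28 long from the stop strip upward, leave bays 62 wide. Origin: middle of the middle bay, at the corner where the plane of the soles meets the stop strip's face, 60 above the bench. x straight up the slope, y across, z square out of the slope. A plane at home has its sole at z = 0, its heel edge at x = 0.
- stop_strip: The strip along the foot of the slope on which the heels bear: 360 long, 14 thick, standing 18 out of the plane of the soles; its face looks up the slope. Same origin and axes as heel_rail.
- toe_rail: The upper cross rail, 24 wide along the slope, which carries the toe end of the planes. Origin: middle of its top face, in line with the middle bay, 140 up the slope from the stop strip's face; same axes as heel_rail. Top face in the plane of the soles.
- wooden_plane: A wooden smoothing plane, 178 x 52, 50 high (wedge and iron to about 95), resting in the outer bay on the rack's +y side. To be left alone. Origin: centre of the sole; x towards its toe.
- shoulder_plane: A narrow steel shoulder plane with dark wooden infill, 190 x 30, 54 high (iron to about 60), resting in the outer bay on the rack's -y side. To be left alone. Origin: centre of the sole; x towards its toe.
- sanding_block: Bystander: cork sanding block 90 x 55 x 28 lying on the bench; origin centre of underside.
- wax_tin: Bystander: round steel wax tin with a grey lid, 83 diameter, 32 high; origin centre of underside.
- glue_bottle: Bystander: white glue bottle, 56 diameter, 160 high; origin centre of underside.
- marking_gauge: Bystander: wooden marking gauge, stem 200 long along its x, head 60 x 60, 75 high over its screw; origin under the middle of the stem.
Mind the look-alikes: they are no part of the job. What is shaped like the block_plane but green is not meant.

How it is judged:
On the way:
1. the block plane, still held, bears on the rails and with its heel against the stop strip in the middle bay, toe uphill (contact force between the fingers and block_plane above 2 N and contact force between block_plane and stop_strip above 0.5 N and (contact force between block_plane and heel_rail above 0.5 N or contact force between block_plane and toe_rail above 0.5 N) and x of plane_heel in the frame of heel_rail between -0.003 and 0.004 m and y of plane_heel in the frame of heel_rail between -0.01 and 0.01 m and z of plane_heel in the frame of heel_rail between -0.003 and 0.005 m and z of plane_toe in the frame of heel_rail between -0.003 and 0.005 m and x of plane_toe in the frame of heel_rail above 0.15 m), for 0.15 s.
At the end, for the whole second after the job is handed in: The block plane rests released and still in the middle bay: its sole flat on both rails (both ends within 2 mm of the resting plane, both rails loaded), heel edge within 2.5 mm of the stop strip's face, toe uphill, within 10 mm of the middle of the bay and within 0.10 rad of straight up the slope (x of plane_heel in the frame of heel_rail between -0.002 and 0.0025 m and y of plane_heel in the frame of heel_rail between -0.01 and 0.01 m and z of plane_heel in the frame of heel_rail between -0.002 and 0.002 m and x of plane_toe in the frame of heel_rail between 0.155 and 0.164 m and z of plane_toe in the frame of heel_rail between -0.002 and 0.002 m and angle between the x axis of block_plane and the x axis of heel_rail, either way round below 0.1 rad and contact force between block_plane and heel_rail above 0.2 N and contact force between block_plane and toe_rail above 0.2 N and linear speed of block_plane below 0.01 m/s and angular speed of block_plane below 0.05 rad/s); the robot touches nothing.
It fails at once if the block plane is pushed or knocked against the rack with more than 40 N (contact force between block_plane and rack above 40 N).
It fails at once if the block plane hits the rack at more than 0.2 m/s (contact force between block_plane and rack above 0.5 N and linear speed of block_plane above 0.2 m/s).
It fails at once if another plane on the rack is shifted by more than 10 mm (distance of any of wooden_plane, shoulder_plane from where it was at the start of the episode above 0.01 m).
It fails at once if another thing on the bench is shifted by more than 20 mm (distance of any of sanding_block, wax_tin, glue_bottle, marking_gauge from where it was at the start of the episode above 0.02 m).
It also fails if it takes over 51 s, if anything falls off the work surface, if the arm or the gripper's body presses on something with over 40 N, if the wrist force passes 120 N, or if a joint passes its speed limit or range.

## Working session

There is one attempt and no reset: what is moved stays moved. The work goes in short steps, Python scripts to look and compute and a tool call to move; the robot and the scene stay as the last step left them, time stands still between calls to the robot, and variables do not carry over. Pictures are saved under pics/ and viewed, and the job is handed in when it is done.

Besides the shell and the picture viewer there is one more tool, called as name([rows], argument=value, ...), one row to a line, values as JSON. carry_out: Moves the arm, as the interface text tells. Its arguments: {"type":"object","properties":{"rows":{"type":"array","items":{"type":"object","properties":{"tx":{"type":"number"},"ty":{"type":"number"},"tz":{"type":"number"},"rx":{"type":"number"},"ry":{"type":"number"},"rz":{"type":"number"},"hand":{"type":"number"}}}},"grip_force":{"type":"number"}},"required":["rows"]}

```bash
ls; mkdir -p pics
python3 - <<'E'
from station import monitor,cams,order,robot
import cv2
print(monitor.sense())
for n in("top","side"):
    im=cams.grab_frame(n);cv2.imwrite(f"pics/{n}0.png",im);print(n,cams.camera_model(n))
E
```

```text
pics
{'time': 0.0, 'joints': array([ 1.33609291,  0.32179886, -0.07006211,  1.45168799,  0.02259876,
        1.37077423, -0.05690794]), 'qvel': array([-0.00110817,  0.00079591, -0.00079338,  0.00029276, -0.00103457,
        0.0015318 , -0.00035391]), 'effort': array([ 2.57635120e-04, -4.91281378e+01, -4.03906172e-01, -3.12524414e+01,
       -6.40070345e-02,  4.38169297e-02,  1.76321860e-04]), 'ee_pos': array([ 0.15987383, -0.62950556,  0.24347044]), 'orientation': array([-9.25813191e-04,  9.92271568e-01,  1.24081630e-01, -1.68271291e-04]), 'wrist_force': array([ 0.26628874,  0.35556426, -0.26598078]), 'ft_torque': array([ 0.01348074,  0.03005442, -0.03280419]), 'finger_gap': 0.08718703103427904}
top {'fx': 361.5804498090043, 'fy': 361.5804498090043, 'cx': 252.24552368457609, 'cy': 186.9507741901789, 'k1': -0.03682673135572133, 'origin': array([ 0.34194495, -0.09791994,  1.37745915]), 'attitude': array([ 0.06686704, -0.70390809,  0.70447374, -0.06131026])}
side {'fx': 380.297482782503, 'fy': 380.297482782503, 'cx': 252.08033627351662, 'cy': 197.60824785060592, 'k1': -0.06036623732544994, 'origin': array([0.34911476, 0.66891535, 0.78793685]), 'attitude': array([ 0.05083946, -0.11984659,  0.90439087, -0.40636104])}
```

View pics/top0.png

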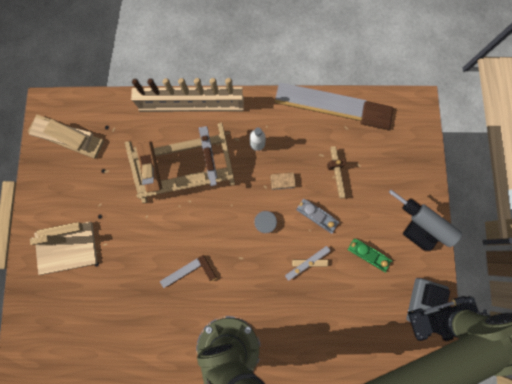

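View pics/side0.png

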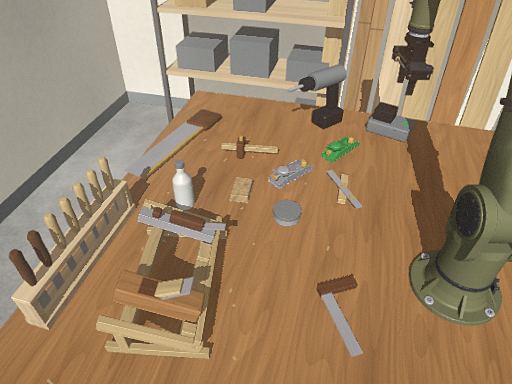

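Run:
```python
import cv2,numpy as np
t=cv2.imread("pics/top0.png");s=cv2.imread("pics/side0.png")
z=lambda im,x0,x1,y0,y1,k:cv2.resize(im[y0:y1,x0:x1],None,fx=k,fy=k,interpolation=cv2.INTER_CUBIC)
cv2.imwrite("pics/a.png",z(t,115,245,110,210,6))
cv2.imwrite("pics/b.png",z(t,285,405,185,285,6))
cv2.imwrite("pics/c.png",z(s,90,240,190,360,3.5))
cv2.imwrite("pics/d.png",z(s,260,370,130,215,6))
```

```text
(no output)
```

View pics/a.png

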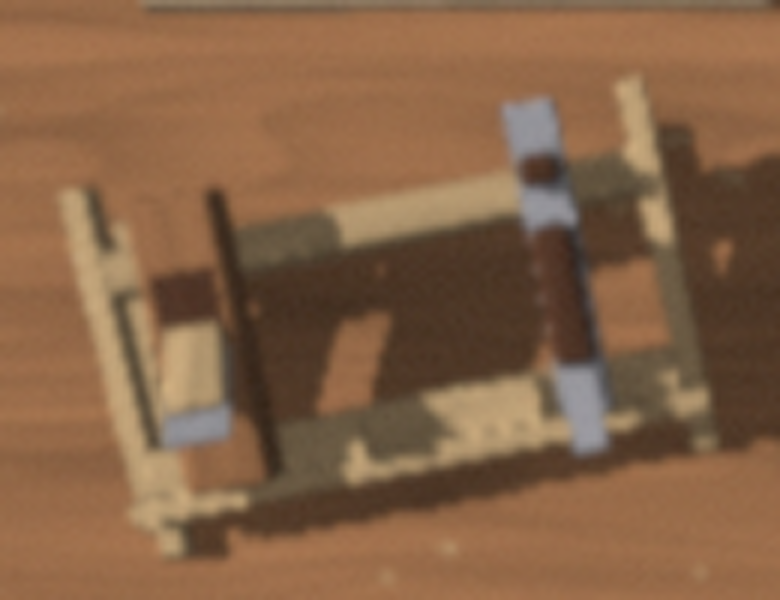

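View pics/b.png

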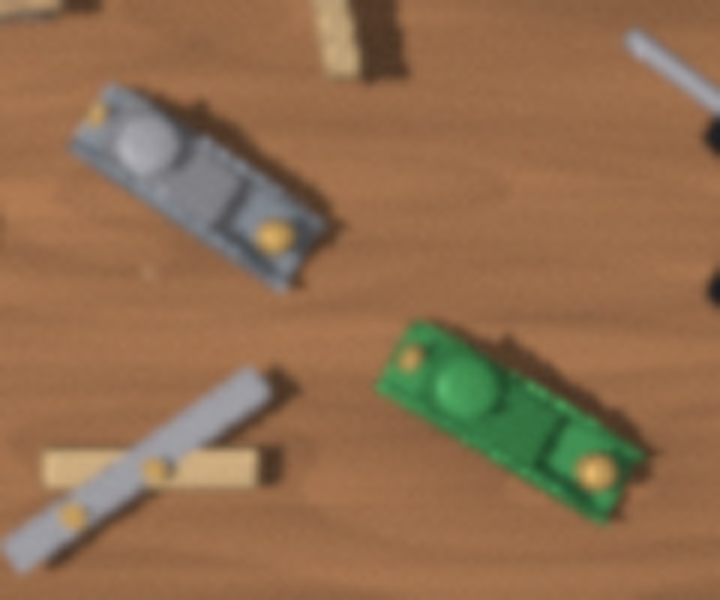

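View pics/c.png

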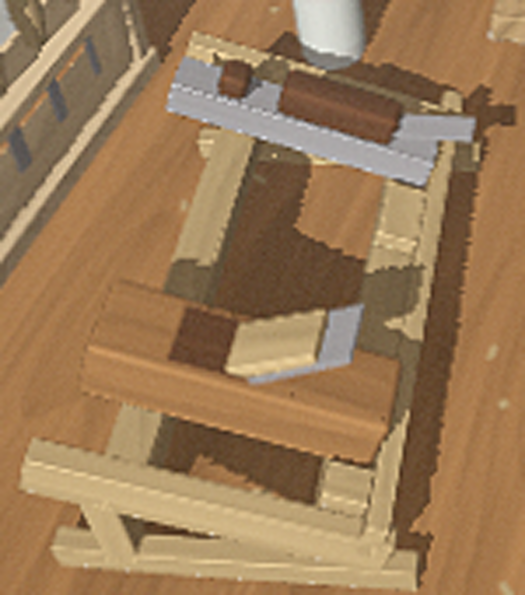

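View pics/d.png

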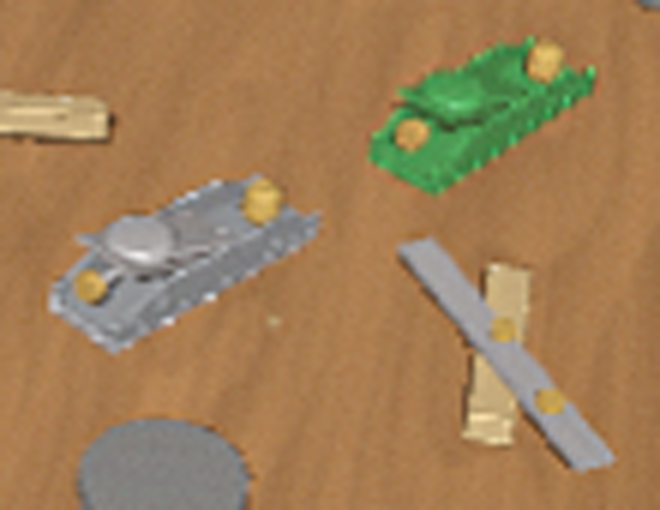

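```bash
cat > h.py <<'E'
import cv2,numpy as np
from scipy.spatial.transform import Rotation as R
from station import monitor,cams,order,robot
def rays(n,px):
    m=cams.camera_model(n);K=np.array([[m['fx'],0,m['cx']],[0,m['fy'],m['cy']],[0,0,1]])
    u=cv2.undistortPoints(np.array(px,float).reshape(-1,1,2),K,np.array([m['k1'],0,0,0.])).reshape(-1,2)
    q=m['attitude'];Rm=R.from_quat(np.r_[q[1:],q[0]]).as_matrix()
    d=np.c_[u,np.ones(len(u))]@Rm.T
    return m['origin'],d/np.linalg.norm(d,axis=1)[:,None]
def onz(n,px,z):
    o,d=rays(n,px);z=np.broadcast_to(np.asarray(z,float),(len(d),))
    return o+d*((z-o[2])/d[:,2])[:,None]
def tri(pt,ps):
    out=[]
    for a,b in zip(np.reshape(pt,(-1,2)),np.reshape(ps,(-1,2))):
        o1,d1=rays('top',[a]);o2,d2=rays('side',[b]);d1=d1[0];d2=d2[0]
        t=np.linalg.lstsq(np.c_[d1,-d2],o2-o1,rcond=None)[0]
        p,q=o1+t[0]*d1,o2+t[1]*d2
        out.append(np.r_[(p+q)/2,np.linalg.norm(p-q)])
    return np.array(out)
def proj(n,P):
    m=cams.camera_model(n);K=np.array([[m['fx'],0,m['cx']],[0,m['fy'],m['cy']],[0,0,1]])
    q=m['attitude'];Rm=R.from_quat(np.r_[q[1:],q[0]]).as_matrix().T
    return cv2.projectPoints(np.array(P,float).reshape(-1,1,3),cv2.Rodrigues(Rm)[0],-Rm@m['origin'],K,np.array([m['k1'],0,0,0.]))[0].reshape(-1,2)
def z(im,x0,x1,y0,y1,k):
    o=cv2.resize(im[y0:y1,x0:x1],None,fx=k,fy=k,interpolation=cv2.INTER_CUBIC)
    for x in range((x0+9)//10*10,x1,10):
        cv2.line(o,(int((x-x0+.5)*k),0),(int((x-x0+.5)*k),8),(0,0,255),1);cv2.putText(o,str(x),(int((x-x0+.5)*k)+2,10),0,.35,(255,255,255),1)
    for y in range((y0+9)//10*10,y1,10):
        cv2.line(o,(0,int((y-y0+.5)*k)),(8,int((y-y0+.5)*k)),(0,0,255),1);cv2.putText(o,str(y),(10,int((y-y0+.5)*k)+4),0,.35,(255,255,255),1)
    return o
E
python3 - <<'E'
from h import *
t=cv2.imread("pics/top0.png");s=cv2.imread("pics/side0.png")
cv2.imwrite("pics/e.png",z(t,150,222,120,200,8))
cv2.imwrite("pics/f.png",z(s,130,240,190,330,5))
# grey plane mask in top
hsv=cv2.cvtColor(t,cv2.COLOR_BGR2HSV)
m=((hsv[...,1]<90)).astype(np.uint8)
m[:195]=0;m[238:]=0;m[:,:292]=0;m[:,345:]=0
n,l,st,c=cv2.connectedComponentsWithStats(m)
i=1+np.argmax(st[1:,4]);print(st[i],c[i])
pts=np.argwhere(l==i)[:,::-1].astype(np.float32)
print(cv2.minAreaRect(pts),cv2.boxPoints(cv2.minAreaRect(pts)))
b=cv2.boxPoints(cv2.minAreaRect(pts));print(onz('top',b,0.018))
print('base',onz('top',[[228,345]],0.),'knob',onz('top',[[331,224]],.035),'wheel',onz('top',[[301.2,204]],.025))
E
```

```text
[296 199  44  35 646] [317.32198142 215.29566563]
((317.5384521484375, 215.19229125976562), (44.376014709472656, 15.808955192565918), 33.6900634765625) [[294.6923  209.46152]
 [303.46152 196.30768]
 [340.3846  220.92307]
 [331.6154  234.0769 ]]
[[ 0.50474778 -0.24758208  0.018     ]
 [ 0.55499    -0.28199106  0.018     ]
 [ 0.46109193 -0.41860432  0.018     ]
 [ 0.41202239 -0.38370303  0.018     ]]
base [[0.01451753 0.00056263 0.        ]] knob [[ 0.44827931 -0.37924867  0.035     ]] wheel [[ 0.52456715 -0.27177496  0.025     ]]
```

View pics/e.png

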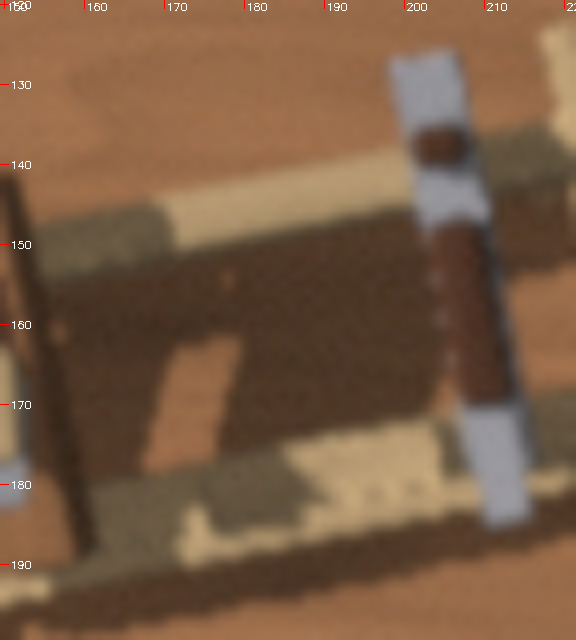

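View pics/f.png

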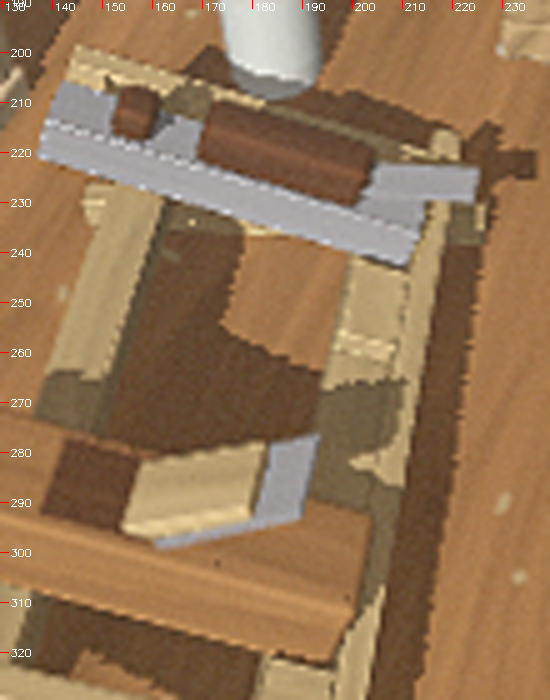

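Run:
```python
from h import *
t=cv2.imread("pics/top0.png");s=cv2.imread("pics/side0.png")
g=lambda im:(255*(im/255.)**0.5).astype(np.uint8)
cv2.imwrite("pics/g.png",g(z(t,134,236,160,208,7.5)))
cv2.imwrite("pics/i.png",g(z(s,180,230,225,310,7)))
cv2.imwrite("pics/j.png",g(z(s,95,235,180,360,3.3)))
```

```text
(no output)
```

View pics/g.png

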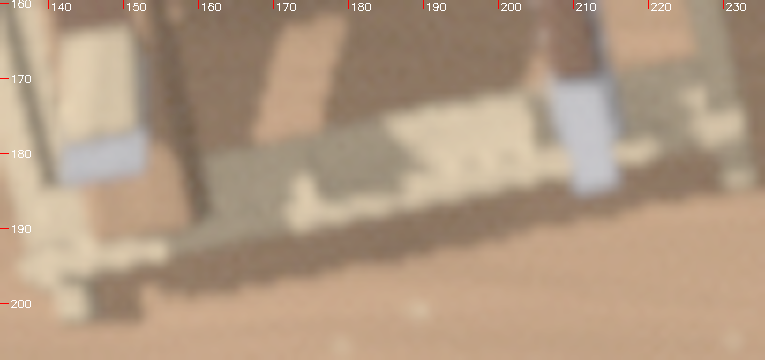

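View pics/i.png

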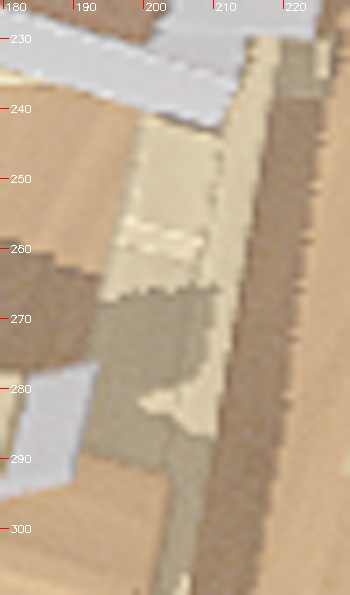

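View pics/j.png

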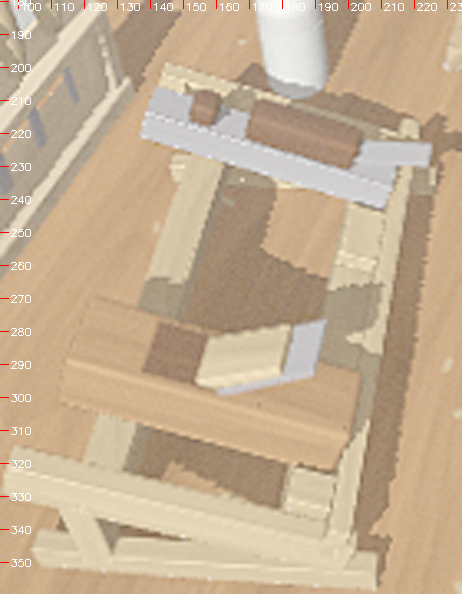

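Run:
```python
from h import *
np.set_printoptions(precision=4,suppress=True)
def pr(n,pts,z):
    P=onz(n,pts,z);print(n,z,P[:,:2].tolist() if 0 else P[:,:2].round(4).tolist());return P
up=pr('top',[[169.5,144.2],[200.7,138.0]],.112)
lo=pr('top',[[171.7,150.7],[201.4,144.5]],.1038)
d=up[0]-up[1];yaw=np.arctan2(-d[0],d[1]);print('yaw',yaw)
d=lo[0]-lo[1];yaw2=np.arctan2(-d[0],d[1]);print('yaw',yaw2)
# strip outer top edge top view: crop g px=134+X/7.5-.5
g=lambda X,Y:[134+X/7.5-.5,160+Y/7.5-.5]
st=pr('top',[g(295,232),g(555,182),g(70,270)],.0721)
d=st[0]-st[1];print(np.arctan2(-d[0],d[1]))
ss=pr('side',[[219.2,233.1],[209.9,287.4]],.0721)
d=ss[0]-ss[1];print(np.arctan2(d[0],-d[1]))
sp=pr('side',[[196.9,255.2]],.06+.028*.342+.014*.94);pr('side',[[208.5,258.2]],.06+.014*.94)
pr('side',[[196.4,258.8]],.06+.028*.342);pr('side',[[207.4,260.9]],.06)
pr('top',[g(537,92)],.06+.028*.342+.014*.94)
```

```text
top 0.112 [[0.7335, 0.2143], [0.7566, 0.1006]]
top 0.1038 [[0.7112, 0.2072], [0.7344, 0.0987]]
yaw 0.20059424622522015
yaw 0.21037188544735114
top 0.0721 [[0.569, 0.2044], [0.5937, 0.0771], [0.5502, 0.3146]]
0.19206441686618841
side 0.0721 [[0.5991, 0.0449], [0.5661, 0.2082]]
0.1989353519215093
side 0.082736 [[0.6237, 0.1365]]
side 0.07316 [[0.5972, 0.1306]]
side 0.069576 [[0.626, 0.1374]]
side 0.06 [[0.6015, 0.1293]]
top 0.082736 [[0.6366, 0.0856]]
```

```bash
cat >> h.py <<'E'
yaw=0.20;th=np.deg2rad(20)
H=np.array([.5976,.1601,.06])
RK=(R.from_euler('z',yaw)*R.from_euler('y',-th)).as_matrix()
def loc(P): return (np.asarray(P)-H)@RK
def wor(L): return H+np.asarray(L)@RK.T
E
python3 - <<'E'
from h import *
np.set_printoptions(precision=4,suppress=True)
T=tri([[330.9,224],[300.7,203.7],[309.5,208.3]],[[303.2,162.8],[274.5,177.3],[282.8,169.5]]);print(T)
d=T[0]-T[1];print('yaw',np.arctan2(d[1],d[0]),np.hypot(*d[:2]))
b=lambda X,Y:[285+X/6-.5,185+Y/6-.5]
P=onz('top',[b(70,145),b(110,85),b(328,222),b(288,290)],[.012,.018,.018,.012]);print(P,P.mean(0))
d=P[2:].mean(0)-P[:2].mean(0);print(np.arctan2(d[1],d[0]),np.hypot(*d[:2]),np.linalg.norm(P[0]-P[1]))
# wooden iron: top px, side px
a=lambda X,Y:[115+X/6-.5,110+Y/6-.5]
c=lambda X,Y:[90+X/3.5-.5,190+Y/3.5-.5]
W=tri([a(228,437),a(232,403),a(218,322)],[c(362,305),c(320,312),c(240,318)]);print(np.c_[loc(W[:,:3]),W[:,3]])
t=cv2.imread("pics/top0.png");s=cv2.imread("pics/side0.png")
L=[[x,y,0] for x in(0,.028,.128,.152) for y in(-.031,.031)]+[[0,-.031,.018],[0,.031,.018],[-.014,-.18,.018],[-.014,.18,.018],[.028,-.031,.014],[.028,.031,.014]]
out=[]
for n,im,w in(('top',t,(130,240,115,215)),('side',s,(120,230,190,330))):
    k=5 if n=='top' else 4
    o=z(im,*w,k)
    for p in proj(n,wor(L)): cv2.circle(o,(int((p[0]-w[0]+.5)*k),int((p[1]-w[2]+.5)*k)),2,(0,0,255),-1)
    cv2.imwrite(f"pics/ov_{n}.png",o)
E
```

```text
[[ 0.4477 -0.3817  0.0218  0.0032]
 [ 0.5232 -0.2695  0.0294  0.0037]
 [ 0.5037 -0.3001  0.0423  0.0048]]
yaw -2.163189785086354 0.13524376951231024
[[ 0.5085 -0.2539  0.012 ]
 [ 0.5459 -0.2794  0.018 ]
 [ 0.4589 -0.4139  0.018 ]
 [ 0.417  -0.3885  0.012 ]] [ 0.4826 -0.3339  0.015 ]
-2.1565077416866054 0.16146977346848349 0.04567331624037614
[[0.0375 0.0952 0.0995 0.0019]
 [0.0562 0.0931 0.0794 0.0018]
 [0.1006 0.0954 0.056  0.002 ]]
```

View pics/ov_top.png

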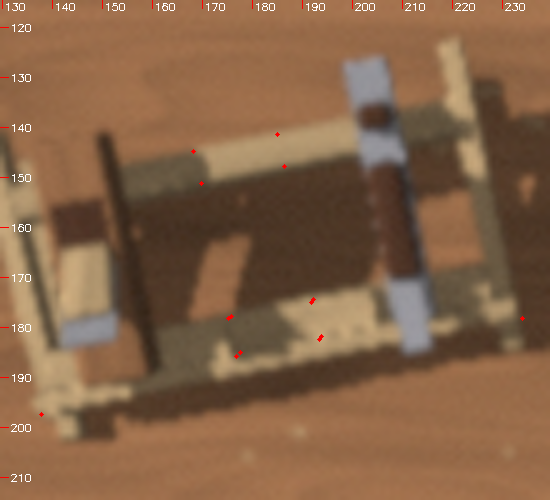

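View pics/ov_side.png

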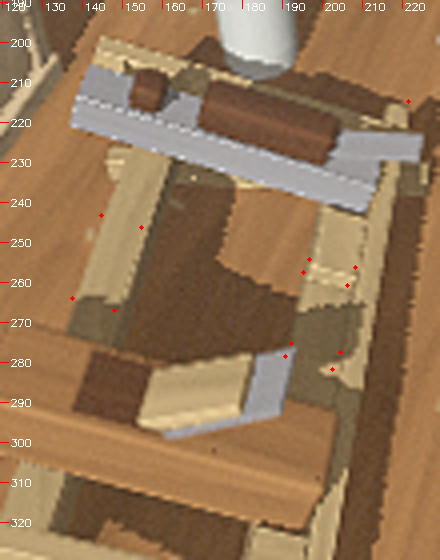

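```bash
cat >> h.py <<'E'
def st(): 
    s=monitor.sense();q=s['orientation'];return s,np.array(s['ee_pos']),R.from_quat(np.r_[q[1:],q[0]])
# tool rotation given plane yaw, plane pitch(toe up), tool lean toward toe rel. plane normal
def toolR(pyaw,pitch,lean):
    P=R.from_euler('z',pyaw)*R.from_euler('y',-pitch)
    # tool x=-plane x, z=-plane n, y = plane y ; then lean about plane y
    B=np.array([[-1,0,0],[0,1,0],[0,0,-1.]])
    return P*R.from_euler('y',lean)*R.from_matrix(B)
def plan(goalp,goalR,nmax=50,vmax=.045,wmax=.14):
    s,p,q=st();dw=(q.inv()*goalR).as_rotvec();d=goalp-p
    n=int(max(np.ceil(np.linalg.norm(d)/vmax),np.ceil(np.linalg.norm(dw)/wmax),1))
    print('pos',p,'goal',goalp,'dist',np.linalg.norm(d),'rotvec',dw,'rows',n)
    for i in range(min(n,nmax)):
        qi=q*R.from_rotvec(dw*i/n);t=qi.inv().apply(d/n)*100
        print('t',t.round(2),'r',(dw/n).round(3))
PY=-2.16;C=np.array([.4827,-.333,0])
OFF=.015;GZ=.024;LEAN=np.deg2rad(10)
E
python3 - <<'E'
from h import *
np.set_printoptions(precision=4,suppress=True)
b=onz('top',[[258,139]],.1)[0];print('bottle',b,loc(b))
RP=toolR(PY,0,LEAN);g=C+OFF*np.array([np.cos(PY),np.sin(PY),0])+[0,0,GZ]
zt=RP.as_matrix()[:,2];print('tool z',zt,'x',RP.as_matrix()[:,0])
tcp=g-.003*zt;print('tcp',tcp)
plan(tcp-.09*zt,RP)
E
```

```text
bottle [ 0.756  -0.1091  0.1   ] [ 0.1093 -0.2953  0.0028]
tool z [ 0.0965  0.1444 -0.9848] x [0.5473 0.8188 0.1736]
tcp [ 0.4741 -0.3459  0.027 ]
pos [ 0.1599 -0.6295  0.2436] goal [ 0.4654 -0.3589  0.1156] dist 0.42771647683592073 rotvec [ 0.0623  0.1661 -0.731 ] rows 10
t [ 3.63 -1.87  1.28] r [ 0.006  0.017 -0.073]
t [ 3.73 -1.59  1.35] r [ 0.006  0.017 -0.073]
t [ 3.81 -1.31  1.43] r [ 0.006  0.017 -0.073]
t [ 3.88 -1.02  1.5 ] r [ 0.006  0.017 -0.073]
t [ 3.91 -0.72  1.57] r [ 0.006  0.017 -0.073]
t [ 3.93 -0.43  1.64] r [ 0.006  0.017 -0.073]
t [ 3.92 -0.13  1.7 ] r [ 0.006  0.017 -0.073]
t [3.89 0.17 1.77] r [ 0.006  0.017 -0.073]
t [3.84 0.46 1.83] r [ 0.006  0.017 -0.073]
t [3.76 0.75 1.89] r [ 0.006  0.017 -0.073]
```

carry_out([
  {"tx":3.6,"ty":-1.9,"tz":1.3,"rx":0.006,"ry":0.017,"rz":-0.073,"hand":-1},
  {"tx":3.7,"ty":-1.6,"tz":1.35,"rx":0.006,"ry":0.017,"rz":-0.073,"hand":-1},
  {"tx":3.8,"ty":-1.3,"tz":1.4,"rx":0.006,"ry":0.017,"rz":-0.073,"hand":-1},
  {"tx":3.9,"ty":-1.0,"tz":1.5,"rx":0.006,"ry":0.017,"rz":-0.073,"hand":-1},
  {"tx":3.9,"ty":-0.7,"tz":1.5,"rx":0.006,"ry":0.017,"rz":-0.073,"hand":-1},
])

```text
time: 0.6
ee_pos: [0.3089, -0.4949, 0.177]
orientation: [-0.021, 0.952, 0.302, 0.039]
wrist_force: [0.1, 0.2, 1.0]
finger_gap: 0.0872
```

carry_out([
  {"tx":3.9,"ty":-0.4,"tz":1.6,"rx":0.006,"ry":0.017,"rz":-0.073,"hand":-1},
  {"tx":3.9,"ty":-0.1,"tz":1.7,"rx":0.006,"ry":0.017,"rz":-0.073,"hand":-1},
  {"tx":3.9,"ty":0.2,"tz":1.7,"rx":0.006,"ry":0.017,"rz":-0.073,"hand":-1},
  {"tx":3.8,"ty":0.5,"tz":1.6,"rx":0.006,"ry":0.017,"rz":-0.073,"hand":-1},
  {"tx":0,"ty":0,"tz":0,"hand":-1},
])

```text
schema error: expected keys tx, ty, tz, rx, ry, rz, hand
```

```bash
cat > pk.py <<'E'
from h import *
import sys
np.set_printoptions(precision=4,suppress=True)
up=float(sys.argv[1])
RP=toolR(PY,0,LEAN);g=C+OFF*np.array([np.cos(PY),np.sin(PY),0])+[0,0,GZ]
zt=RP.as_matrix()[:,2];tcp=g-.003*zt
plan(tcp-up*zt,RP)
print(st()[0]['joints'],st()[0]['time'],st()[0]['wrist_force'])
E
python3 pk.py .09
python3 -c "
from h import *
cv2.imwrite('pics/t1.png',z(cams.grab_frame('top'),270,380,160,270,5));cv2.imwrite('pics/s1.png',z(cams.grab_frame('side'),240,350,90,220,4.5))"
```

```text
pos [ 0.3089 -0.4949  0.177 ] goal [ 0.4654 -0.3589  0.1156] dist 0.21623773918849457 rotvec [ 0.0326  0.0837 -0.3663] rows 5
t [ 4.   -0.4   1.59] r [ 0.007  0.017 -0.073]
t [ 3.99 -0.1   1.66] r [ 0.007  0.017 -0.073]
t [3.96 0.21 1.72] r [ 0.007  0.017 -0.073]
t [3.91 0.51 1.79] r [ 0.007  0.017 -0.073]
t [3.83 0.8  1.85] r [ 0.007  0.017 -0.073]
[ 1.211   0.2494 -0.2243  1.6861 -0.0333  1.231   0.047 ] 0.6 [0.0937 0.1938 1.0282]
```

View pics/t1.png

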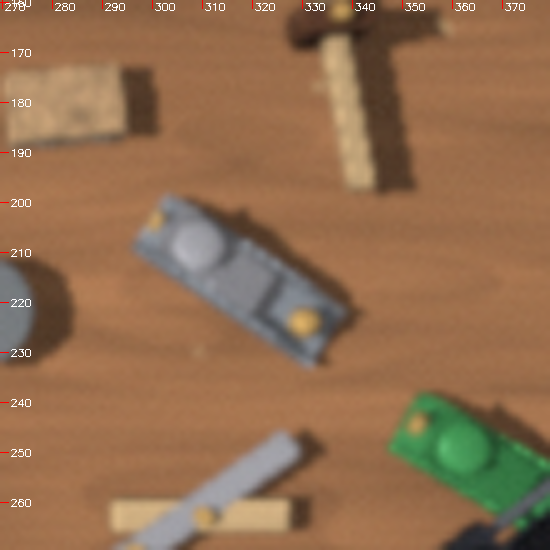

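View pics/s1.png

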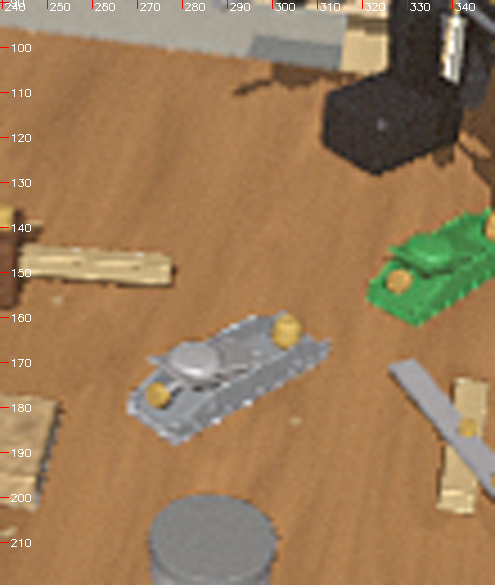

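The grey plane (top picture, centre (318,215), brass knob (329,224), small wheel (300,204)) is the one I want. The green one at (370,254) is the look-alike.

carry_out([
  {"tx":4.0,"ty":-0.4,"tz":1.6,"rx":0.007,"ry":0.017,"rz":-0.073,"hand":-1},
  {"tx":4.0,"ty":-0.1,"tz":1.6,"rx":0.007,"ry":0.017,"rz":-0.073,"hand":-1},
  {"tx":4.0,"ty":0.2,"tz":1.7,"rx":0.007,"ry":0.017,"rz":-0.073,"hand":-1},
  {"tx":3.9,"ty":0.5,"tz":1.7,"rx":0.007,"ry":0.017,"rz":-0.073,"hand":-1},
  {"tx":3.8,"ty":0.8,"tz":1.7,"rx":0.007,"ry":0.017,"rz":-0.073,"hand":-1},
])

```text
time: 1.2
ee_pos: [0.4686, -0.3525, 0.1158]
orientation: [-0.044, 0.875, 0.475, 0.078]
wrist_force: [0.2, -0.2, 0.1]
finger_gap: 0.0873
```

```bash
python3 pk.py .09; python3 pk.py .04
```

```text
pos [ 0.4686 -0.3525  0.1158] goal [ 0.4654 -0.3589  0.1156] dist 0.007166001431361774 rotvec [-0.0053 -0.0054  0.0133] rows 1
t [-0.7   0.07 -0.1 ] r [-0.005 -0.005  0.013]
[ 1.0339  0.3327 -0.3912  1.7377 -0.0604  1.1138  0.1128] 1.2 [ 0.203  -0.1681  0.0853]
pos [ 0.4686 -0.3525  0.1158] goal [ 0.4702 -0.3517  0.0663] dist 0.049507900252948614 rotvec [-0.0053 -0.0054  0.0133] rows 2
t [-0.37  0.05  2.45] r [-0.003 -0.003  0.007]
t [-0.36  0.05  2.45] r [-0.003 -0.003  0.007]
[ 1.0339  0.3327 -0.3912  1.7377 -0.0604  1.1138  0.1128] 1.2 [ 0.203  -0.1681  0.0853]
```

carry_out([
  {"tx":-0.4,"ty":0.05,"tz":1.2,"rx":-0.003,"ry":-0.003,"rz":0.007,"hand":-1},
  {"tx":-0.3,"ty":0.05,"tz":1.7,"rx":-0.003,"ry":-0.003,"rz":0.007,"hand":-1},
  {"tx":0,"ty":0,"tz":1.7,"rx":0,"ry":0,"rz":0,"hand":-1},
  {"tx":0,"ty":0,"tz":1.7,"rx":0,"ry":0,"rz":0,"hand":-1},
  {"tx":0,"ty":0,"tz":0,"rx":0,"ry":0,"rz":0,"hand":-1},
])

```text
time: 1.7
ee_pos: [0.4792, -0.3368, 0.0467]
orientation: [-0.045, 0.874, 0.478, 0.079]
wrist_force: [-0.0, 0.0, 0.1]
finger_gap: 0.0871
```

```bash
python3 pk.py 0; python3 -c "
from h import *
cv2.imwrite('pics/t2.png',z(cams.grab_frame('top'),270,380,160,270,5));cv2.imwrite('pics/s2.png',z(cams.grab_frame('side'),240,350,90,220,4.5))"
```

```text
pos [ 0.4792 -0.3368  0.0467] goal [ 0.4741 -0.3459  0.027 ] dist 0.022321144943488035 rotvec [-0.0063 -0.0066  0.0187] rows 1
t [-1.38  0.07  1.75] r [-0.006 -0.007  0.019]
[ 0.9996  0.4107 -0.3904  1.7944 -0.0338  0.98    0.0867] 1.7 [-0.0448  0.0156  0.1029]
```

View pics/t2.png

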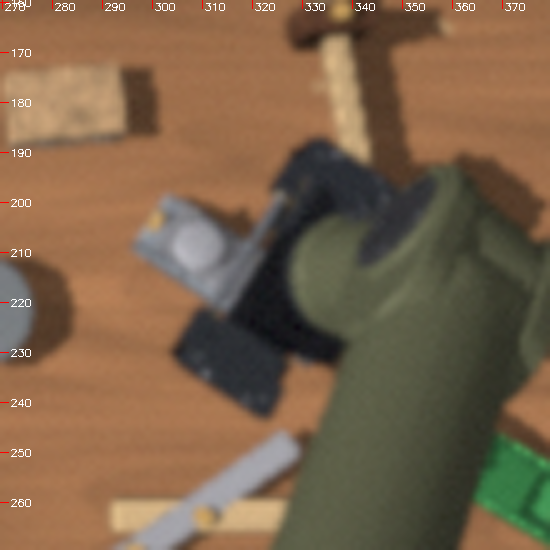

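View pics/s2.png

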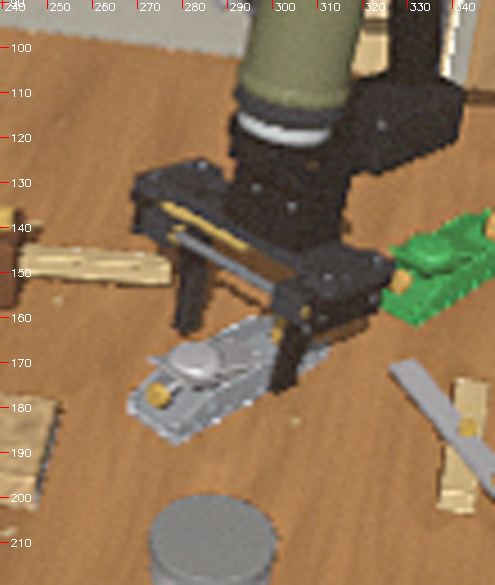

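carry_out([
  {"tx":-0.8,"ty":0.03,"tz":0.2,"rx":-0.003,"ry":-0.003,"rz":0.01,"hand":-1},
  {"tx":-0.6,"ty":0.03,"tz":0.6,"rx":-0.003,"ry":-0.003,"rz":0.01,"hand":-1},
  {"tx":-0.2,"ty":0,"tz":0.6,"rx":0,"ry":0,"rz":0,"hand":-1},
  {"tx":0,"ty":0,"tz":0.4,"rx":0,"ry":0,"rz":0,"hand":-1},
  {"tx":0,"ty":0,"tz":0,"rx":0,"ry":0,"rz":0,"hand":-1},
])

```text
time: 2.3
ee_pos: [0.4741, -0.3538, 0.0299]
orientation: [-0.036, 0.88, 0.467, 0.078]
wrist_force: [-0.1, 0.3, 0.6]
finger_gap: 0.0868
```

```bash
python3 pk.py 0
```

```text
pos [ 0.4741 -0.3538  0.0299] goal [ 0.4741 -0.3459  0.027 ] dist 0.008415023396356119 rotvec [ 0.0102  0.0028 -0.0053] rows 1
t [ 0.59 -0.45  0.4 ] r [ 0.01   0.003 -0.005]
[ 1.008   0.4326 -0.3739  1.8004 -0.0226  0.9381  0.0836] 2.3 [-0.1425  0.34    0.6158]
```

carry_out([
  {"tx":0.4,"ty":-0.3,"tz":0.2,"rx":0.007,"ry":0.003,"rz":-0.004,"hand":-1},
  {"tx":0.1,"ty":-0.1,"tz":0.2,"rx":0.003,"ry":0,"rz":0,"hand":-1},
  {"tx":0,"ty":0,"tz":0,"rx":0,"ry":0,"rz":0,"hand":-1},
  {"tx":0,"ty":0,"tz":0,"rx":0,"ry":0,"rz":0,"hand":-1},
  {"tx":0,"ty":0,"tz":0,"rx":0,"ry":0,"rz":0,"hand":-1},
])

```text
time: 2.8
ee_pos: [0.4745, -0.3457, 0.0269]
orientation: [-0.041, 0.878, 0.47, 0.077]
wrist_force: [0.0, -0.1, 0.2]
finger_gap: 0.087
```

```bash
python3 pk.py 0
```

```text
pos [ 0.4745 -0.3457  0.0269] goal [ 0.4741 -0.3459  0.027 ] dist 0.0005437526324468501 rotvec [-0.0005 -0.0009  0.0003] rows 1
t [-0.04 -0.03 -0.02] r [-0.    -0.001  0.   ]
[ 1.0019  0.4354 -0.3777  1.8053 -0.0234  0.9406  0.0807] 2.8 [ 0.0296 -0.0651  0.1981]
```

carry_out([
  {"tx":0,"ty":0,"tz":0,"rx":0,"ry":0,"rz":0,"hand":0},
  {"tx":0,"ty":0,"tz":0,"rx":0,"ry":0,"rz":0,"hand":0.3},
  {"tx":0,"ty":0,"tz":0,"rx":0,"ry":0,"rz":0,"hand":1},
  {"tx":0,"ty":0,"tz":0,"rx":0,"ry":0,"rz":0,"hand":1},
  {"tx":0,"ty":0,"tz":0,"rx":0,"ry":0,"rz":0,"hand":1},
], grip_force=50)

```text
time: 3.3
ee_pos: [0.4747, -0.346, 0.0272]
orientation: [-0.041, 0.879, 0.47, 0.077]
wrist_force: [-0.5, 0.3, 0.1]
finger_gap: 0.0551
```

```bash
python3 pk.py 0
```

```text
pos [ 0.4747 -0.346   0.0272] goal [ 0.4741 -0.3459  0.027 ] dist 0.0006957018317610126 rotvec [ 0.0003 -0.0007  0.0002] rows 1
t [-0.03 -0.06  0.02] r [ 0.    -0.001  0.   ]
[ 1.002   0.435  -0.3776  1.8049 -0.0233  0.9406  0.0806] 3.3 [-0.4675  0.2818  0.1182]
```

carry_out([
  {"tx":0,"ty":0,"tz":0,"rx":0,"ry":0,"rz":0,"hand":1},
  {"tx":0,"ty":0,"tz":0,"rx":0,"ry":0,"rz":0,"hand":1},
  {"tx":0,"ty":0,"tz":0,"rx":0,"ry":0,"rz":0,"hand":1},
  {"tx":0,"ty":0,"tz":0,"rx":0,"ry":0,"rz":0,"hand":1},
  {"tx":0,"ty":0,"tz":0,"rx":0,"ry":0,"rz":0,"hand":1},
])

```text
time: 3.8
ee_pos: [0.474, -0.3455, 0.0271]
orientation: [-0.042, 0.879, 0.47, 0.077]
wrist_force: [-0.4, 0.6, -0.2]
finger_gap: 0.0496
```

```bash
python3 pk.py 0
```

```text
pos [ 0.474  -0.3455  0.0271] goal [ 0.4741 -0.3459  0.027 ] dist 0.000396162472926995 rotvec [-0.0017 -0.0007  0.0001] rows 1
t [-0.03  0.03  0.01] r [-0.002 -0.001  0.   ]
[ 1.0021  0.4348 -0.3775  1.8054 -0.0232  0.9422  0.0807] 3.8 [-0.3862  0.6133 -0.2405]
```

carry_out([
  {"tx":0,"ty":0,"tz":-0.5,"rx":0,"ry":0,"rz":0,"hand":1},
  {"tx":0,"ty":0,"tz":-1.5,"rx":0,"ry":0,"rz":0,"hand":1},
  {"tx":0,"ty":0,"tz":-2.5,"rx":0,"ry":0,"rz":0,"hand":1},
  {"tx":0,"ty":0,"tz":-2.5,"rx":0,"ry":0,"rz":0,"hand":1},
  {"tx":0,"ty":0,"tz":-2,"rx":0,"ry":0,"rz":0,"hand":1},
])

```text
time: 4.3
ee_pos: [0.4606, -0.3562, 0.1138]
orientation: [-0.048, 0.878, 0.47, 0.074]
wrist_force: [0.5, -0.9, -6.6]
finger_gap: 0.0498
```

```bash
python3 -c "
from h import *
print(st()[0])
cv2.imwrite('pics/s3.png',z(cams.grab_frame('side'),230,350,70,200,4.5))"
```

```text
{'time': 4.3, 'joints': array([ 1.03961644,  0.33329936, -0.38508338,  1.74015725, -0.05675964,
        1.12113602,  0.10932074]), 'qvel': array([ 0.07732558, -0.20759343, -0.00538225, -0.18428434, -0.06548644,
        0.40076323,  0.0577758 ]), 'effort': array([ -0.48695656, -46.00601792,  -4.35975596, -29.34803724,
        -1.16373818,   0.08206767,  -0.0507045 ]), 'ee_pos': array([ 0.46062658, -0.35624639,  0.11383682]), 'orientation': array([-0.04795336,  0.87826467,  0.46995458,  0.07412379]), 'wrist_force': array([ 0.51156709, -0.86354112, -6.59186845]), 'ft_torque': array([-0.49838439,  0.15838273,  0.0152044 ]), 'finger_gap': 0.049772771104752186}
```

View pics/s3.png

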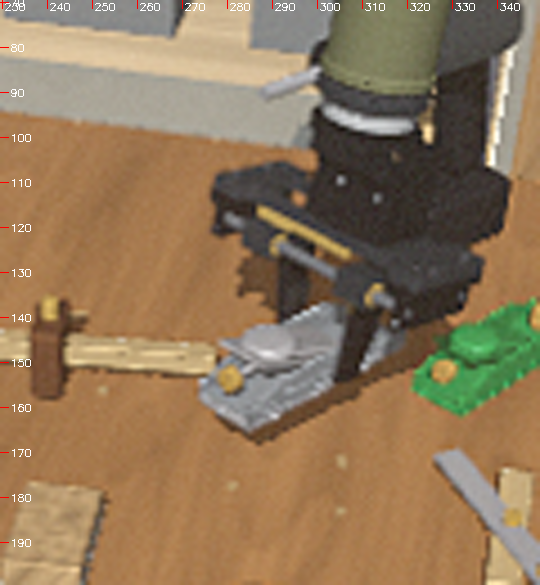

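```bash
cat > pl.py <<'E'
from h import *
import sys
np.set_printoptions(precision=4,suppress=True)
def goal(x,y,z):
    Rt=toolR(yaw,th,LEAN);zt=Rt.as_matrix()[:,2]
    return wor([x+.08+OFF,y,z+GZ])-.003*zt,Rt
def now():
    s,p,q=st();zt=q.as_matrix()[:,2];Pm=q*toolR(0,0,LEAN).inv() # plane rotation world
    M=Pm.as_matrix();o=p+.003*zt-M@[OFF,0,GZ]
    print('t',s['time'],'heel loc',loc(o+M@[-.08,0,0]),'toe loc',loc(o+M@[.08,0,0]),'plane relrot',(R.from_matrix(RK).inv()*Pm).as_rotvec())
    F=s['wrist_force'];print('F rack axes',RK.T@F,'world',F,'tq',s['ft_torque'],'gap',s['finger_gap'],'j7',s['joints'][6])
    E=q.inv();print('tool steps per local axis (cm per cm): x',E.apply(RK[:,0]),'y',E.apply(RK[:,1]),'z',E.apply(RK[:,2]))
if __name__=='__main__':
    a=[float(v) for v in sys.argv[1:4]]
    now();plan(*goal(*a),vmax=float(sys.argv[4]) if len(sys.argv)>4 else .045)
E
python3 pl.py .015 0 .2
```

```text
t 4.35 heel loc [-0.1479 -0.4136  0.0863] toe loc [-0.2545 -0.5264  0.1251] plane relrot [-0.4151  0.1804 -2.3294]
F rack axes [-0.6272 -1.4657 -1.6678] world [ 0.2726 -1.4403 -1.7817] tq [-0.5169  0.1381  0.0021] gap 0.04977431555739355 j7 0.10939725112746584
tool steps per local axis (cm per cm): x [ 0.7166  0.6595 -0.227 ] y [ 0.6934 -0.7089  0.129 ] z [-0.0758 -0.2499 -0.9653]
pos [ 0.4618 -0.3583  0.1174] goal [0.6233 0.1653 0.3111] dist 0.5811470693901879 rotvec [-0.0043 -0.1804 -2.3661] rows 17
t [ 3.24 -0.93 -0.58] r [-0.    -0.011 -0.139]
t [ 3.33 -0.47 -0.61] r [-0.    -0.011 -0.139]
t [ 3.36 -0.   -0.65] r [-0.    -0.011 -0.139]
t [ 3.32  0.46 -0.68] r [-0.    -0.011 -0.139]
t [ 3.21  0.92 -0.72] r [-0.    -0.011 -0.139]
t [ 3.05  1.35 -0.75] r [-0.    -0.011 -0.139]
t [ 2.82  1.76 -0.78] r [-0.    -0.011 -0.139]
t [ 2.54  2.14 -0.81] r [-0.    -0.011 -0.139]
t [ 2.21  2.47 -0.83] r [-0.    -0.011 -0.139]
t [ 1.84  2.75 -0.85] r [-0.    -0.011 -0.139]
t [ 1.43  2.98 -0.87] r [-0.    -0.011 -0.139]
t [ 1.    3.15 -0.88] r [-0.    -0.011 -0.139]
t [ 0.54  3.26 -0.89] r [-0.    -0.011 -0.139]
t [ 0.07  3.3  -0.89] r [-0.    -0.011 -0.139]
t [-0.4   3.28 -0.89] r [-0.    -0.011 -0.139]
t [-0.86  3.19 -0.88] r [-0.    -0.011 -0.139]
t [-1.3   3.04 -0.87] r [-0.    -0.011 -0.139]
```

carry_out([
  {"tx":0,"ty":0,"tz":-3,"rx":0,"ry":0,"rz":0,"hand":1},
  {"tx":0,"ty":0,"tz":-3,"rx":0,"ry":0,"rz":0,"hand":1},
  {"tx":0,"ty":0,"tz":-3,"rx":0,"ry":0,"rz":0,"hand":1},
  {"tx":0,"ty":0,"tz":-3,"rx":0,"ry":0,"rz":0,"hand":1},
  {"tx":0,"ty":0,"tz":-2,"rx":0,"ry":0,"rz":0,"hand":1},
])

```text
time: 4.85
ee_pos: [0.446, -0.3782, 0.2566]
orientation: [-0.048, 0.878, 0.47, 0.073]
wrist_force: [0.6, 0.2, -5.5]
finger_gap: 0.0497
```

```bash
python3 pl.py .015 0 .2
```

```text
t 4.85 heel loc [-0.1188 -0.4297  0.2237] toe loc [-0.2253 -0.5426  0.2626] plane relrot [-0.4192  0.1888 -2.3282]
F rack axes [-1.3301  0.0873 -5.4047] world [ 0.5694  0.2045 -5.5337] tq [-0.5195  0.1519 -0.1048] gap 0.04970855296568457 j7 0.1354630094388025
tool steps per local axis (cm per cm): x [ 0.7166  0.6577 -0.2323] y [ 0.6933 -0.7081  0.1338] z [-0.0765 -0.2569 -0.9634]
pos [ 0.446  -0.3782  0.2566] goal [0.6233 0.1653 0.3111] dist 0.5742673344140931 rotvec [-0.0085 -0.1888 -2.3657] rows 17
t [ 3.24 -0.91  0.26] r [-0.001 -0.011 -0.139]
t [ 3.34 -0.45  0.22] r [-0.001 -0.011 -0.139]
t [3.37 0.02 0.19] r [-0.001 -0.011 -0.139]
t [3.34 0.49 0.15] r [-0.001 -0.011 -0.139]
t [3.24 0.95 0.11] r [-0.001 -0.011 -0.139]
t [3.08 1.39 0.08] r [-0.001 -0.011 -0.139]
t [2.86 1.8  0.05] r [-0.001 -0.011 -0.139]
t [2.58 2.18 0.02] r [-0.001 -0.011 -0.139]
t [ 2.25  2.52 -0.01] r [-0.001 -0.011 -0.139]
t [ 1.88  2.8  -0.03] r [-0.001 -0.011 -0.139]
t [ 1.48  3.04 -0.05] r [-0.001 -0.011 -0.139]
t [ 1.04  3.21 -0.06] r [-0.001 -0.011 -0.139]
t [ 0.58  3.33 -0.07] r [-0.001 -0.011 -0.139]
t [ 0.12  3.38 -0.07] r [-0.001 -0.011 -0.139]
t [-0.35  3.36 -0.07] r [-0.001 -0.011 -0.139]
t [-0.82  3.28 -0.06] r [-0.001 -0.011 -0.139]
t [-1.27  3.13 -0.05] r [-0.001 -0.011 -0.139]
```

carry_out([
  {"tx":3.2,"ty":-0.9,"tz":-0.5,"rx":0,"ry":-0.011,"rz":-0.139,"hand":1},
  {"tx":3.3,"ty":-0.5,"tz":-0.5,"rx":0,"ry":-0.011,"rz":-0.139,"hand":1},
  {"tx":3.4,"ty":0,"tz":-0.5,"rx":0,"ry":-0.011,"rz":-0.139,"hand":1},
  {"tx":3.3,"ty":0.5,"tz":-0.5,"rx":0,"ry":-0.011,"rz":-0.139,"hand":1},
  {"tx":3.2,"ty":1.0,"tz":-0.5,"rx":0,"ry":-0.011,"rz":-0.139,"hand":1},
])

```text
time: 5.35
ee_pos: [0.4916, -0.2278, 0.3071]
orientation: [-0.005, 0.664, 0.746, 0.058]
wrist_force: [1.3, 0.5, -4.9]
finger_gap: 0.0495
```

```bash
python3 pl.py .015 0 .2
```

```text
t 5.35 heel loc [-0.0874 -0.267   0.2571] toe loc [-0.0966 -0.4257  0.2758] plane relrot [-0.3027  0.13   -1.6318]
F rack axes [-0.3951  0.2452 -5.0508] world [ 1.2805  0.5097 -4.8813] tq [-0.2773 -0.0337 -0.0379] gap 0.049510639901155756 j7 0.5565149699692109
tool steps per local axis (cm per cm): x [ 0.1041  0.9604 -0.2585] y [ 0.9933 -0.0871  0.0763] z [ 0.0508 -0.2647 -0.963 ]
pos [ 0.4916 -0.2278  0.3071] goal [0.6233 0.1653 0.3111] dist 0.41463673980463095 rotvec [-0.0147 -0.13   -1.6596] rows 12
t [3.11 1.46 0.34] r [-0.001 -0.011 -0.138]
t [2.89 1.87 0.31] r [-0.001 -0.011 -0.138]
t [2.6  2.25 0.29] r [-0.001 -0.011 -0.138]
t [2.27 2.59 0.26] r [-0.001 -0.011 -0.138]
t [1.9  2.88 0.24] r [-0.001 -0.011 -0.138]
t [1.48 3.11 0.23] r [-0.001 -0.011 -0.138]
t [1.04 3.29 0.22] r [-0.001 -0.011 -0.138]
t [0.58 3.4  0.22] r [-0.001 -0.011 -0.138]
t [0.11 3.45 0.22] r [-0.001 -0.011 -0.138]
t [-0.36  3.43  0.22] r [-0.001 -0.011 -0.138]
t [-0.83  3.35  0.23] r [-0.001 -0.011 -0.138]
t [-1.28  3.2   0.25] r [-0.001 -0.011 -0.138]
```

carry_out([
  {"tx":3.1,"ty":1.5,"tz":0.3,"rx":0,"ry":-0.011,"rz":-0.138,"hand":1},
  {"tx":2.9,"ty":1.9,"tz":0.3,"rx":0,"ry":-0.011,"rz":-0.138,"hand":1},
  {"tx":2.6,"ty":2.3,"tz":0.3,"rx":0,"ry":-0.011,"rz":-0.138,"hand":1},
  {"tx":2.3,"ty":2.6,"tz":0.3,"rx":0,"ry":-0.011,"rz":-0.138,"hand":1},
  {"tx":1.9,"ty":2.9,"tz":0.2,"rx":0,"ry":-0.011,"rz":-0.138,"hand":1},
])

```text
time: 5.85
ee_pos: [0.5454, -0.0549, 0.3087]
orientation: [0.037, 0.36, 0.931, 0.035]
wrist_force: [0.1, 0.5, -4.9]
finger_gap: 0.0497
```

```bash
python3 pl.py .015 0 .2
```

```text
t 5.85 heel loc [-0.0645 -0.1274  0.2384] toe loc [ 0.0319 -0.2551  0.24  ] plane relrot [-0.1795  0.0778 -0.9221]
F rack axes [-1.4704  0.4286 -4.7181] world [ 0.1422  0.4661 -4.9365] tq [-0.1134  0.0369  0.0404] gap 0.049745715425586284 j7 0.8996268353496388
tool steps per local axis (cm per cm): x [-0.5686  0.785  -0.2461] y [0.8068 0.5905 0.0196] z [ 0.1607 -0.1874 -0.9691]
pos [ 0.5454 -0.0549  0.3087] goal [0.6233 0.1653 0.3111] dist 0.23362157860068694 rotvec [-0.0167 -0.0778 -0.9392] rows 7
t [1.3  3.07 0.19] r [-0.002 -0.011 -0.134]
t [0.88 3.21 0.19] r [-0.002 -0.011 -0.134]
t [0.44 3.3  0.19] r [-0.002 -0.011 -0.134]
t [-0.    3.33  0.2 ] r [-0.002 -0.011 -0.134]
t [-0.45  3.3   0.21] r [-0.002 -0.011 -0.134]
t [-0.88  3.21  0.22] r [-0.002 -0.011 -0.134]
t [-1.3   3.06  0.24] r [-0.002 -0.011 -0.134]
```

carry_out([
  {"tx":1.3,"ty":3.1,"tz":0.2,"rx":-0.002,"ry":-0.011,"rz":-0.134,"hand":1},
  {"tx":0.9,"ty":3.2,"tz":0.2,"rx":-0.002,"ry":-0.011,"rz":-0.134,"hand":1},
  {"tx":0.4,"ty":3.3,"tz":0.2,"rx":-0.002,"ry":-0.011,"rz":-0.134,"hand":1},
  {"tx":0,"ty":3.3,"tz":0.2,"rx":-0.002,"ry":-0.011,"rz":-0.134,"hand":1},
  {"tx":-0.4,"ty":3.3,"tz":0.2,"rx":-0.002,"ry":-0.011,"rz":-0.134,"hand":1},
])

```text
time: 6.35
ee_pos: [0.5965, 0.1112, 0.3076]
orientation: [0.072, 0.02, 0.997, 0.014]
wrist_force: [0.8, -0.5, -5.7]
finger_gap: 0.0499
```

```bash
python3 pl.py .015 0 .2
```

```text
t 6.35 heel loc [-0.0192 -0.0267  0.2114] toe loc [ 0.1364 -0.0638  0.2082] plane relrot [-0.0488  0.0264 -0.2338]
F rack axes [-1.3403 -0.6304 -5.581 ] world [ 0.7616 -0.4888 -5.7028] tq [0.0095 0.1515 0.057 ] gap 0.049910380632376 j7 1.1826336776340944
tool steps per local axis (cm per cm): x [-0.9522  0.2309 -0.2002] y [ 0.2365  0.9716 -0.0043] z [ 0.1935 -0.0514 -0.9797]
pos [0.5965 0.1112 0.3076] goal [0.6233 0.1653 0.3111] dist 0.06045989149339135 rotvec [-0.0075 -0.0264 -0.2387] rows 2
t [-1.24  2.75  0.09] r [-0.004 -0.013 -0.119]
t [-1.56  2.59  0.12] r [-0.004 -0.013 -0.119]
```

carry_out([
  {"tx":-1.0,"ty":1.8,"tz":0.1,"rx":-0.003,"ry":-0.009,"rz":-0.08,"hand":1},
  {"tx":-1.0,"ty":1.8,"tz":0.1,"rx":-0.003,"ry":-0.009,"rz":-0.08,"hand":1},
  {"tx":-0.5,"ty":1.0,"tz":0,"rx":0,"ry":-0.005,"rz":-0.05,"hand":1},
  {"tx":0,"ty":0,"tz":0,"rx":0,"ry":0,"rz":0,"hand":1},
  {"tx":0,"ty":0,"tz":0,"rx":0,"ry":0,"rz":0,"hand":1},
])

```text
time: 6.85
ee_pos: [0.6159, 0.1666, 0.3079]
orientation: [0.082, -0.095, 0.992, 0.011]
wrist_force: [0.6, -0.7, -6.0]
finger_gap: 0.0493
```

```bash
python3 pl.py .015 0 .09;python3 -c "
from h import *
cv2.imwrite('pics/t4.png',z(cams.grab_frame('top'),110,260,90,220,5));cv2.imwrite('pics/s4.png',z(cams.grab_frame('side'),80,270,100,340,2.5))"
```

```text
t 6.85 heel loc [0.0071 0.0038 0.2003] toe loc [0.1671 0.0022 0.1988] plane relrot [ 0.0023  0.0097 -0.01  ]
F rack axes [-1.6201 -0.8144 -5.7771] world [ 0.6063 -0.7081 -5.9828] tq [-0.0127  0.1673 -0.0439] gap 0.049301714531922745 j7 1.2777796822389171
tool steps per local axis (cm per cm): x [-0.983   0.01   -0.1832] y [0.0094 0.9999 0.004 ] z [ 0.1832  0.0022 -0.9831]
pos [0.6159 0.1666 0.3079] goal [0.6602 0.1728 0.2077] dist 0.10970294921667771 rotvec [ 0.004  -0.0097 -0.0094] rows 3
t [-0.92 -0.1   3.54] r [ 0.001 -0.003 -0.003]
t [-0.91 -0.09  3.54] r [ 0.001 -0.003 -0.003]
t [-0.9  -0.09  3.54] r [ 0.001 -0.003 -0.003]
```

View pics/t4.png

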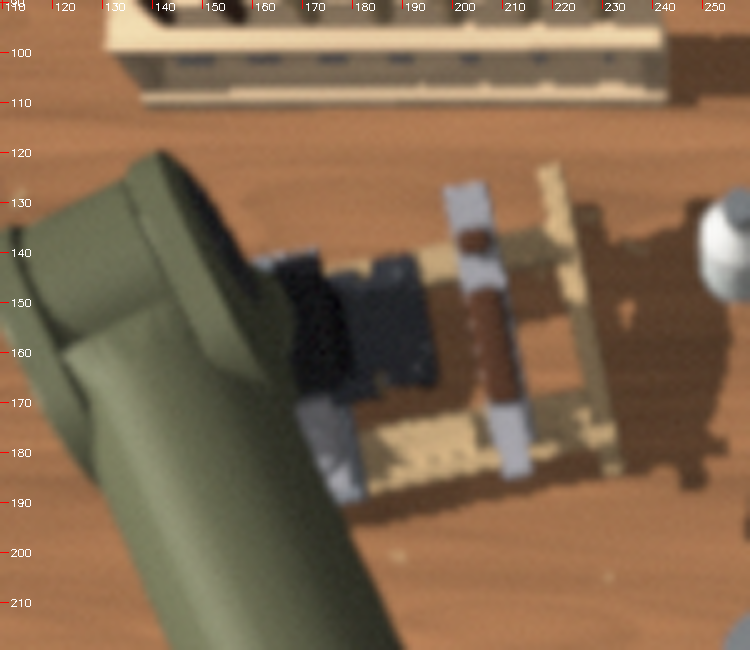

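View pics/s4.png

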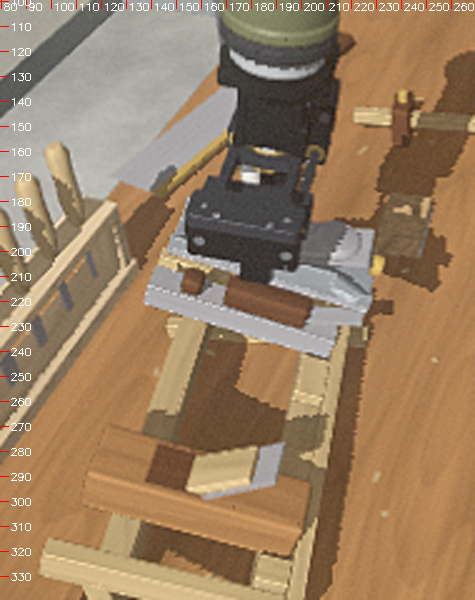

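carry_out([
  {"tx":-0.9,"ty":-0.1,"tz":2.8,"rx":0.001,"ry":-0.003,"rz":-0.003,"hand":1},
  {"tx":-0.8,"ty":-0.1,"tz":2.8,"rx":0.001,"ry":-0.003,"rz":-0.003,"hand":1},
  {"tx":-0.7,"ty":-0.1,"tz":2.8,"rx":0.001,"ry":-0.003,"rz":-0.003,"hand":1},
  {"tx":-0.3,"ty":0,"tz":1.5,"rx":0,"ry":0,"rz":0,"hand":1},
  {"tx":0,"ty":0,"tz":0,"rx":0,"ry":0,"rz":0,"hand":1},
])

```text
time: 7.45
ee_pos: [0.6624, 0.1628, 0.2139]
orientation: [0.088, -0.092, 0.992, 0.005]
wrist_force: [-0.9, -0.5, -4.8]
finger_gap: 0.0494
```

```bash
python3 pl.py .015 0 .03;python3 -c "
from h import *
cv2.imwrite('pics/t5.png',z(cams.grab_frame('top'),140,230,110,210,6));cv2.imwrite('pics/s5.png',z(cams.grab_frame('side'),100,260,140,330,3.2))"
```

```text
t 7.45 heel loc [ 0.0173 -0.0092  0.0956] toe loc [ 0.1773 -0.0113  0.0959] plane relrot [-0.0104 -0.0018 -0.0129]
F rack axes [-2.5744 -0.287  -4.2085] world [-0.9032 -0.4759 -4.8352] tq [-0.0203  0.3354  0.0397] gap 0.04942870096272179 j7 1.2079600605747316
tool steps per local axis (cm per cm): x [-0.985   0.0129 -0.172 ] y [ 0.0145  0.9999 -0.008 ] z [ 0.1718 -0.0104 -0.9851]
pos [0.6624 0.1628 0.2139] goal [0.6803 0.1769 0.1513] dist 0.06656076435805046 rotvec [-0.008   0.0018 -0.0145] rows 2
t [-0.45  0.54  3.25] r [-0.004  0.001 -0.007]
t [-0.45  0.53  3.25] r [-0.004  0.001 -0.007]
```

View pics/t5.png

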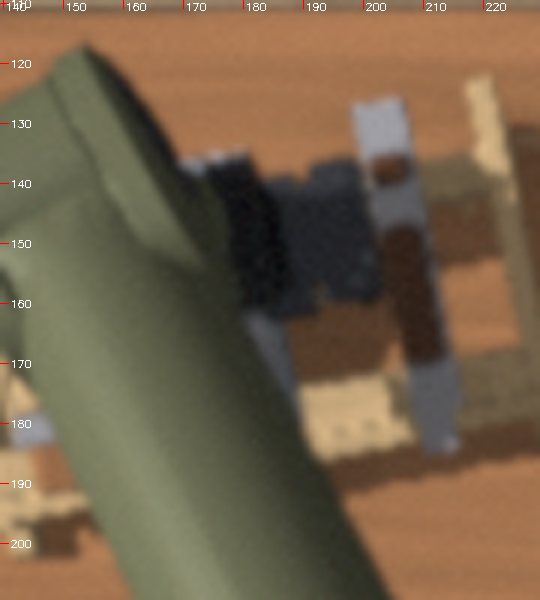

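View pics/s5.png

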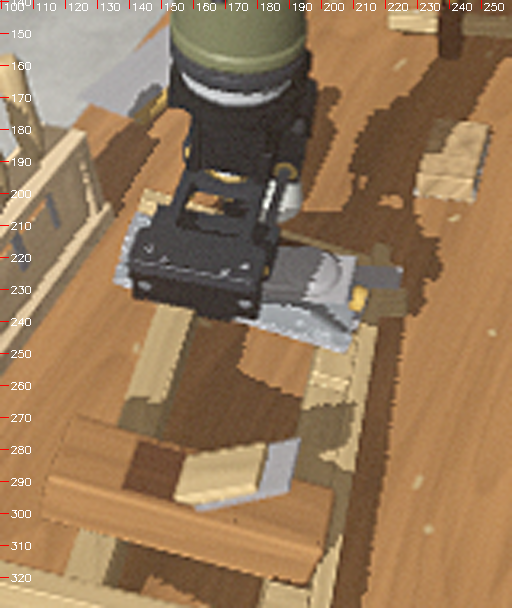

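carry_out([
  {"tx":-0.1,"ty":0.4,"tz":1.0,"rx":-0.003,"ry":0,"rz":-0.006,"hand":1},
  {"tx":-0.2,"ty":0.3,"tz":1.2,"rx":-0.003,"ry":0.001,"rz":-0.006,"hand":1},
  {"tx":-0.2,"ty":0.1,"tz":1.2,"rx":-0.002,"ry":0,"rz":0,"hand":1},
  {"tx":-0.1,"ty":0,"tz":0.6,"rx":0,"ry":0,"rz":0,"hand":1},
  {"tx":0,"ty":0,"tz":0,"rx":0,"ry":0,"rz":0,"hand":1},
])

```text
time: 8.05
ee_pos: [0.6763, 0.1758, 0.1798]
orientation: [0.092, -0.099, 0.991, 0.009]
wrist_force: [-1.5, -0.4, -6.4]
finger_gap: 0.0497
```

```bash
python3 pl.py .012 0 .03
```

```text
t 8.05 heel loc [ 0.0212 -0.0001  0.0572] toe loc [ 0.1812 -0.0003  0.0588] plane relrot [ 0.0001 -0.0105 -0.0009]
F rack axes [-3.5922 -0.0629 -5.4546] world [-1.4674 -0.3616 -6.3543] tq [0.069  0.2357 0.0427] gap 0.04974026843897161 j7 1.1838811571368884
tool steps per local axis (cm per cm): x [-0.9866  0.0009 -0.1633] y [0.0008 1.     0.0002] z [ 0.1633  0.0001 -0.9866]
pos [0.6763 0.1758 0.1798] goal [0.6775 0.1763 0.1503] dist 0.02954376622697371 rotvec [ 0.0002  0.0105 -0.0008] rows 1
t [0.42 0.02 2.92] r [ 0.     0.011 -0.001]
```

carry_out([
  {"tx":0.2,"ty":0,"tz":0.7,"rx":0,"ry":0.005,"rz":0,"hand":1},
  {"tx":0.2,"ty":0,"tz":1.0,"rx":0,"ry":0.004,"rz":0,"hand":1},
  {"tx":0,"ty":0,"tz":0.8,"rx":0,"ry":0.001,"rz":0,"hand":1},
  {"tx":0,"ty":0,"tz":0.2,"rx":0,"ry":0,"rz":0,"hand":1},
  {"tx":0,"ty":0,"tz":0,"rx":0,"ry":0,"rz":0,"hand":1},
])

```text
time: 8.55
ee_pos: [0.6772, 0.1759, 0.1498]
orientation: [0.086, -0.099, 0.991, 0.009]
wrist_force: [-0.1, 0.6, -4.8]
finger_gap: 0.0497
```

```bash
python3 pl.py .012 0 .012;python3 -c "
from h import *
cv2.imwrite('pics/t6.png',z(cams.grab_frame('top'),140,230,110,210,6));cv2.imwrite('pics/s6.png',z(cams.grab_frame('side'),110,240,170,310,4.2))"
```

```text
t 8.55 heel loc [ 0.0114 -0.0003  0.0297] toe loc [ 0.1714 -0.0004  0.0296] plane relrot [-0.      0.0011 -0.001 ]
F rack axes [-1.6173  0.5895 -4.5554] world [-0.0796  0.5854 -4.8338] tq [-0.0019  0.2072 -0.008 ] gap 0.049655834742286895 j7 1.166547993595175
tool steps per local axis (cm per cm): x [-0.9846  0.001  -0.1747] y [0.001  1.     0.0002] z [ 0.1747 -0.     -0.9846]
pos [0.6772 0.1759 0.1498] goal [0.6836 0.1775 0.1334] dist 0.017651714688582308 rotvec [ 0.0002 -0.0011 -0.001 ] rows 1
t [-0.37  0.03  1.73] r [ 0.    -0.001 -0.001]
```

View pics/t6.png

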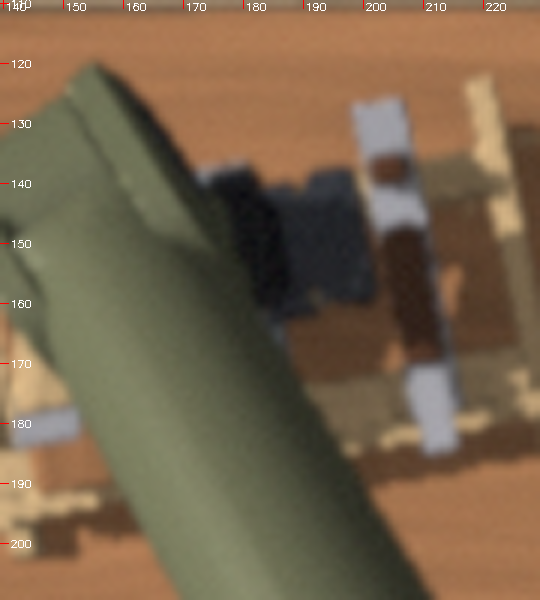

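View pics/s6.png

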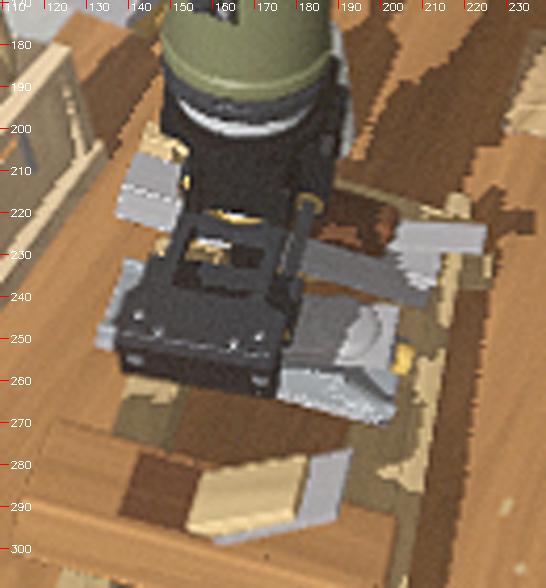

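Run:
```python
from h import *
np.set_printoptions(precision=2,suppress=True)
P=wor([[.0114,.025,.0297],[.1714,.025,.0296],[.0114,.025,.0297+.018],[.0114,-.025,.0477]])
print(proj('side',P)); s=cv2.imread('pics/s6.png')
k=4.2
for p in proj('side',P): cv2.circle(s,(int((p[0]-110+.5)*k),int((p[1]-170+.5)*k)),2,(0,0,255),-1)
# strip face top edge & spacer tops in local
for p in proj('side',wor([[0,-.031,.018],[0,.031,.018],[.028,.031,.014],[.028,.031,0]])): cv2.circle(s,(int((p[0]-110+.5)*k),int((p[1]-170+.5)*k)),2,(255,0,255),-1)
cv2.imwrite('pics/s6b.png',cv2.resize(s[150:530,0:460],None,fx=1.5,fy=1.5))
```

```text
[[201.5  271.28]
 [131.66 252.  ]
 [203.59 266.78]
 [206.89 249.7 ]]
```

View pics/s6b.png

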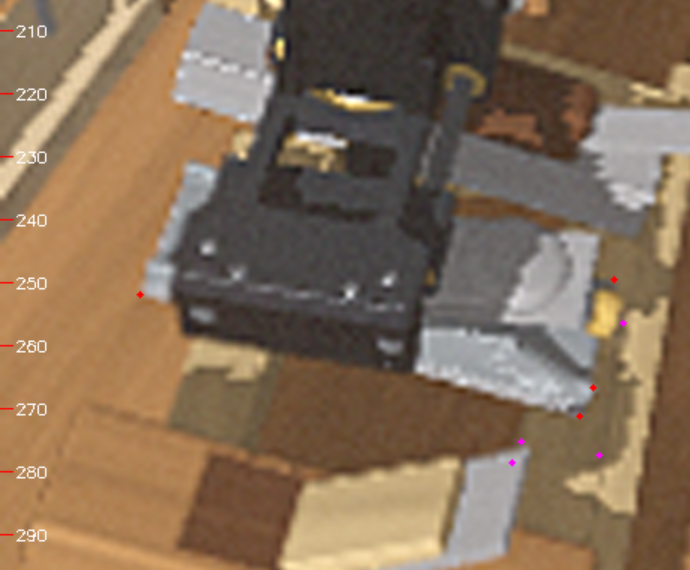

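The predicted sole corners, heel at side (201,271) and toe at (132,252), match the picture within about 1.5 px, so nothing has slipped. I'll keep lowering it slowly.

carry_out([
  {"tx":-0.1,"ty":0,"tz":0.4,"rx":0,"ry":0,"rz":0,"hand":1},
  {"tx":-0.1,"ty":0,"tz":0.5,"rx":0,"ry":0,"rz":0,"hand":1},
  {"tx":-0.1,"ty":0,"tz":0.4,"rx":0,"ry":0,"rz":0,"hand":1},
  {"tx":0,"ty":0,"tz":0.2,"rx":0,"ry":0,"rz":0,"hand":1},
  {"tx":0,"ty":0,"tz":0,"rx":0,"ry":0,"rz":0,"hand":1},
])

```text
time: 9.15
ee_pos: [0.684, 0.1772, 0.136]
orientation: [0.088, -0.099, 0.991, 0.009]
wrist_force: [0.1, 1.2, -5.9]
finger_gap: 0.0496
```

```bash
python3 pl.py .010 0 .004
```

```text
t 9.15 heel loc [ 0.0133 -0.0003  0.0142] toe loc [ 0.1733 -0.0005  0.0145] plane relrot [-0.0003 -0.0017 -0.0013]
F rack axes [-1.7084  1.1908 -5.6355] world [ 0.0791  1.231  -5.8799] tq [0.0511 0.2881 0.0188] gap 0.04959889808715345 j7 1.156159395872967
tool steps per local axis (cm per cm): x [-0.9851  0.0013 -0.172 ] y [ 0.0014  1.     -0.    ] z [ 0.172  -0.0003 -0.9851]
pos [0.684  0.1772 0.136 ] goal [0.6844 0.1777 0.1252] dist 0.010874052992574636 rotvec [-0.      0.0017 -0.0014] rows 1
t [0.15 0.04 1.08] r [-0.     0.002 -0.001]
```

carry_out([
  {"tx":0,"ty":0,"tz":0.25,"rx":0,"ry":0.001,"rz":-0.001,"hand":1},
  {"tx":0,"ty":0,"tz":0.25,"rx":0,"ry":0,"rz":0,"hand":1},
  {"tx":0,"ty":0,"tz":0.2,"rx":0,"ry":0,"rz":0,"hand":1},
  {"tx":0,"ty":0,"tz":0.1,"rx":0,"ry":0,"rz":0,"hand":1},
  {"tx":0,"ty":0,"tz":0,"rx":0,"ry":0,"rz":0,"hand":1},
])

```text
time: 9.65
ee_pos: [0.6855, 0.1776, 0.1275]
orientation: [0.087, -0.099, 0.991, 0.009]
wrist_force: [-0.3, -0.2, -5.6]
finger_gap: 0.0496
```

```bash
python3 pl.py .010 0 .002
```

```text
t 9.65 heel loc [ 0.0118 -0.0003  0.0057] toe loc [ 0.1718 -0.0004  0.0058] plane relrot [-0.     -0.0006 -0.0003]
F rack axes [-2.2259 -0.1365 -5.1217] world [-0.306  -0.2013 -5.5742] tq [ 0.0135  0.189  -0.0152] gap 0.04958455207139868 j7 1.1517916402814028
tool steps per local axis (cm per cm): x [-0.9849  0.0003 -0.1731] y [0.0003 1.     0.    ] z [ 0.1731 -0.     -0.9849]
pos [0.6855 0.1776 0.1275] goal [0.6851 0.1778 0.1233] dist 0.004204904856173007 rotvec [ 0.      0.0006 -0.0003] rows 1
t [0.11 0.04 0.4 ] r [ 0.     0.001 -0.   ]
```

carry_out([
  {"tx":0.02,"ty":0,"tz":0.12,"rx":0,"ry":0,"rz":0,"hand":1},
  {"tx":0.02,"ty":0,"tz":0.12,"rx":0,"ry":0,"rz":0,"hand":1},
  {"tx":0.02,"ty":0,"tz":0.12,"rx":0,"ry":0,"rz":0,"hand":1},
  {"tx":0,"ty":0,"tz":0,"rx":0,"ry":0,"rz":0,"hand":1},
  {"tx":0,"ty":0,"tz":0,"rx":0,"ry":0,"rz":0,"hand":1},
])

```text
time: 10.15
ee_pos: [0.6857, 0.1776, 0.1238]
orientation: [0.087, -0.099, 0.991, 0.009]
wrist_force: [-0.2, 0.8, -5.2]
finger_gap: 0.0493
```

```bash
python3 pl.py .010 0 .0
```

```text
t 10.15 heel loc [ 0.0107 -0.0004  0.0022] toe loc [ 0.1707 -0.0004  0.0023] plane relrot [-0.0001 -0.001  -0.0002]
F rack axes [-1.7871  0.8195 -4.8588] world [-0.18    0.7997 -5.177 ] tq [ 0.0075  0.1618 -0.0419] gap 0.04934937891836357 j7 1.1492034515648477
tool steps per local axis (cm per cm): x [-0.985   0.0002 -0.1726] y [ 0.0003  1.     -0.0001] z [ 0.1726 -0.0001 -0.985 ]
pos [0.6857 0.1776 0.1238] goal [0.6857 0.178  0.1214] dist 0.0024120693367742675 rotvec [-0.0001  0.001  -0.0003] rows 1
t [0.03 0.04 0.24] r [-0.     0.001 -0.   ]
```

carry_out([
  {"tx":0.01,"ty":0,"tz":0.08,"rx":0,"ry":0,"rz":0,"hand":1},
  {"tx":0.01,"ty":0,"tz":0.08,"rx":0,"ry":0,"rz":0,"hand":1},
  {"tx":0,"ty":0,"tz":0.08,"rx":0,"ry":0,"rz":0,"hand":1},
  {"tx":0,"ty":0,"tz":0,"rx":0,"ry":0,"rz":0,"hand":1},
  {"tx":0,"ty":0,"tz":0,"rx":0,"ry":0,"rz":0,"hand":1},
])

```text
time: 10.65
ee_pos: [0.686, 0.1777, 0.1219]
orientation: [0.087, -0.099, 0.991, 0.009]
wrist_force: [-0.3, 0.2, -4.4]
finger_gap: 0.0496
```

```bash
python3 pl.py .010 0 -.002
```

```text
t 10.65 heel loc [ 0.0104 -0.0003  0.0003] toe loc [ 0.1704 -0.0004  0.0005] plane relrot [-0.0005 -0.0012 -0.0003]
F rack axes [-1.7306  0.2438 -4.0764] world [-0.2758  0.1928 -4.4224] tq [-0.0262  0.3217 -0.0425] gap 0.049562195651630475 j7 1.1475375161796098
tool steps per local axis (cm per cm): x [-0.985   0.0003 -0.1724] y [ 0.0003  1.     -0.0004] z [ 0.1724 -0.0005 -0.985 ]
pos [0.686  0.1777 0.1219] goal [0.6864 0.1781 0.1195] dist 0.0024819203682931936 rotvec [-0.0004  0.0012 -0.0003] rows 1
t [-0.01  0.03  0.25] r [-0.     0.001 -0.   ]
```

Contact may just be starting, since the force has eased slightly. I'll go on in small steps.

carry_out([
  {"tx":0,"ty":0,"tz":0.08,"rx":0,"ry":0,"rz":0,"hand":1},
  {"tx":0,"ty":0,"tz":0.08,"rx":0,"ry":0,"rz":0,"hand":1},
  {"tx":0,"ty":0,"tz":0,"rx":0,"ry":0,"rz":0,"hand":1},
  {"tx":0,"ty":0,"tz":0,"rx":0,"ry":0,"rz":0,"hand":1},
  {"tx":0,"ty":0,"tz":0,"rx":0,"ry":0,"rz":0,"hand":1},
])

```text
time: 11.15
ee_pos: [0.6861, 0.1777, 0.1218]
orientation: [0.087, -0.099, 0.991, 0.008]
wrist_force: [-1.9, -0.3, -0.8]
finger_gap: 0.0498
```

```bash
python3 pl.py .010 0 -.004
```

```text
t 11.15 heel loc [ 0.0104 -0.0003  0.0001] toe loc [ 0.1704 -0.0003  0.0003] plane relrot [-0.0014 -0.0012 -0.    ]
F rack axes [-2.0964  0.1048 -0.1102] world [-1.9146 -0.2811 -0.8205] tq [-0.1611  0.7074 -0.0039] gap 0.04982224076390324 j7 1.1465833466796456
tool steps per local axis (cm per cm): x [-0.985   0.     -0.1724] y [ 0.0003  1.     -0.0014] z [ 0.1724 -0.0014 -0.985 ]
pos [0.6861 0.1777 0.1218] goal [0.6871 0.1782 0.1177] dist 0.0042771531483601945 rotvec [-0.0014  0.0012 -0.0003] rows 1
t [-0.03  0.03  0.43] r [-0.001  0.001 -0.   ]
```

carry_out([
  {"tx":0.15,"ty":0,"tz":0.03,"rx":0,"ry":0,"rz":0,"hand":1},
  {"tx":0.15,"ty":0,"tz":0.03,"rx":0,"ry":0,"rz":0,"hand":1},
  {"tx":0.15,"ty":0,"tz":0.03,"rx":0,"ry":0,"rz":0,"hand":1},
  {"tx":0.1,"ty":0,"tz":0.02,"rx":0,"ry":0,"rz":0,"hand":1},
  {"tx":0,"ty":0,"tz":0,"rx":0,"ry":0,"rz":0,"hand":1},
])

```text
time: 11.65
ee_pos: [0.6827, 0.1773, 0.1209]
orientation: [0.09, -0.099, 0.991, 0.009]
wrist_force: [-0.1, 0.1, -2.7]
finger_gap: 0.0496
```

```bash
python3 pl.py .0 0 -.001
```

```text
t 11.65 heel loc [ 0.0071 -0.0001 -0.0001] toe loc [ 0.1671 -0.0001  0.001 ] plane relrot [-0.0004 -0.0066 -0.0003]
F rack axes [-1.0204  0.1129 -2.5287] world [-0.1146  0.092  -2.7252] tq [-0.0998  0.384   0.0437] gap 0.049607961414612704 j7 1.1450435164895592
tool steps per local axis (cm per cm): x [-0.9859  0.0003 -0.1672] y [ 0.0004  1.     -0.0004] z [ 0.1672 -0.0004 -0.9859]
pos [0.6827 0.1773 0.1209] goal [0.6769 0.1762 0.1171] dist 0.007052905671604493 rotvec [-0.0004  0.0066 -0.0004] rows 1
t [0.65 0.01 0.27] r [-0.     0.007 -0.   ]
```

carry_out([
  {"tx":0.15,"ty":0,"tz":0.02,"rx":0,"ry":0.003,"rz":0,"hand":1},
  {"tx":0.15,"ty":0,"tz":0.02,"rx":0,"ry":0.002,"rz":0,"hand":1},
  {"tx":0.12,"ty":0,"tz":0.02,"rx":0,"ry":0.002,"rz":0,"hand":1},
  {"tx":0.1,"ty":0,"tz":0.02,"rx":0,"ry":0,"rz":0,"hand":1},
  {"tx":0,"ty":0,"tz":0,"rx":0,"ry":0,"rz":0,"hand":1},
])

```text
time: 12.15
ee_pos: [0.6775, 0.1762, 0.1186]
orientation: [0.086, -0.099, 0.991, 0.009]
wrist_force: [-0.2, 0.5, -3.4]
finger_gap: 0.0498
```

```bash
python3 pl.py .0 0 -.001
```

```text
t 12.15 heel loc [ 0.0011 -0.0001  0.0003] toe loc [ 0.1611 -0.0001  0.0002] plane relrot [-0.0002  0.0008 -0.0002]
F rack axes [-1.2301  0.5308 -3.2019] world [-0.165   0.5081 -3.4295] tq [-0.028   0.2298  0.0145] gap 0.04977200018997732 j7 1.1456540366672563
tool steps per local axis (cm per cm): x [-0.9847  0.0002 -0.1745] y [ 0.0002  1.     -0.0002] z [ 0.1745 -0.0002 -0.9847]
pos [0.6775 0.1762 0.1186] goal [0.6769 0.1762 0.1171] dist 0.0016683235439508076 rotvec [-0.0002 -0.0008 -0.0002] rows 1
t [0.08 0.01 0.14] r [-0.    -0.001 -0.   ]
```

carry_out([
  {"tx":0.1,"ty":0,"tz":0.03,"rx":0,"ry":0,"rz":0,"hand":1},
  {"tx":0.1,"ty":0,"tz":0.03,"rx":0,"ry":0,"rz":0,"hand":1},
  {"tx":0.1,"ty":0,"tz":0.03,"rx":0,"ry":0,"rz":0,"hand":1},
  {"tx":0,"ty":0,"tz":0,"rx":0,"ry":0,"rz":0,"hand":1},
  {"tx":0,"ty":0,"tz":0,"rx":0,"ry":0,"rz":0,"hand":1},
])

```text
time: 12.65
ee_pos: [0.6754, 0.1759, 0.1179]
orientation: [0.088, -0.099, 0.991, 0.009]
wrist_force: [0.6, 0.1, -1.9]
finger_gap: 0.0496
```

```bash
python3 pl.py .0 0 -.001
```

```text
t 12.65 heel loc [-0.001   0.      0.0001] toe loc [0.159  0.     0.0004] plane relrot [ 0.0001 -0.0017 -0.0001]
F rack axes [-0.1332 -0.0116 -2.0211] world [ 0.5571  0.101  -1.9448] tq [0.0397 0.0495 0.0052] gap 0.049609845454348836 j7 1.1448101542003957
tool steps per local axis (cm per cm): x [-0.9851  0.0001 -0.172 ] y [0.0001 1.     0.0001] z [ 0.172   0.0001 -0.9851]
pos [0.6754 0.1759 0.1179] goal [0.6769 0.1762 0.1171] dist 0.001675978071155604 rotvec [ 0.0001  0.0017 -0.0001] rows 1
t [-0.13 -0.    0.11] r [ 0.     0.002 -0.   ]
```

carry_out([
  {"tx":0.1,"ty":0,"tz":0.03,"rx":0,"ry":0.001,"rz":0,"hand":1},
  {"tx":0.1,"ty":0,"tz":0.03,"rx":0,"ry":0,"rz":0,"hand":1},
  {"tx":0.1,"ty":0,"tz":0.03,"rx":0,"ry":0,"rz":0,"hand":1},
  {"tx":0.05,"ty":0,"tz":0.02,"rx":0,"ry":0,"rz":0,"hand":1},
  {"tx":0.05,"ty":0,"tz":0.02,"rx":0,"ry":0,"rz":0,"hand":1},
])

```text
time: 13.15
ee_pos: [0.6751, 0.1758, 0.1184]
orientation: [0.091, -0.099, 0.991, 0.01]
wrist_force: [4.4, 0.8, -2.2]
finger_gap: 0.0495
```

```bash
python3 pl.py .0 0 -.001
```

```text
t 13.15 heel loc [-0.001   0.0001  0.    ] toe loc [0.159  0.     0.0015] plane relrot [ 0.0007 -0.0092 -0.0002]
F rack axes [ 3.3958 -0.129  -3.5759] world [ 4.3517  0.7505 -2.1988] tq [ 0.1078 -0.5226  0.0786] gap 0.049497785946668225 j7 1.144084395693058
tool steps per local axis (cm per cm): x [-0.9864  0.0002 -0.1646] y [0.     1.     0.0007] z [ 0.1646  0.0007 -0.9864]
pos [0.6751 0.1758 0.1184] goal [0.6769 0.1762 0.1171] dist 0.002253365359298159 rotvec [ 0.0007  0.0092 -0.    ] rows 1
t [-0.15 -0.    0.17] r [ 0.001  0.009 -0.   ]
```

carry_out([
  {"tx":0.06,"ty":0,"tz":0.06,"rx":0,"ry":0.005,"rz":0,"hand":1},
  {"tx":0.07,"ty":0,"tz":0.07,"rx":0,"ry":0.005,"rz":0,"hand":1},
  {"tx":0.08,"ty":0,"tz":0.08,"rx":0,"ry":0.003,"rz":0,"hand":1},
  {"tx":0.08,"ty":0,"tz":0.08,"rx":0,"ry":0.003,"rz":0,"hand":1},
  {"tx":0.08,"ty":0,"tz":0.08,"rx":0,"ry":0.003,"rz":0,"hand":1},
])

```text
time: 13.65
ee_pos: [0.6754, 0.1759, 0.1179]
orientation: [0.085, -0.1, 0.991, 0.009]
wrist_force: [2.9, 0.1, 5.3]
finger_gap: 0.0501
```

```bash
python3 pl.py .0 0 -.001
```

```text
t 13.65 heel loc [-0.0012  0.      0.0005] toe loc [0.1588 0.0001 0.0001] plane relrot [0.0003 0.0025 0.0001]
F rack axes [ 4.5085 -0.4993  3.9544] world [2.9259 0.0837 5.2579] tq [-0.0512 -0.8993  0.0074] gap 0.05005286922679299 j7 1.1460589281947209
tool steps per local axis (cm per cm): x [-0.9844 -0.0001 -0.1762] y [-0.0001  1.      0.0003] z [ 0.1762  0.0003 -0.9844]
pos [0.6754 0.1759 0.1179] goal [0.6769 0.1762 0.1171] dist 0.0016755843805517816 rotvec [ 0.0003 -0.0025  0.0001] rows 1
t [-0.13 -0.    0.1 ] r [ 0.    -0.003  0.   ]
```

carry_out([
  {"tx":0.08,"ty":0,"tz":0.08,"rx":0,"ry":0,"rz":0,"hand":1},
  {"tx":0.08,"ty":0,"tz":0.08,"rx":0,"ry":0,"rz":0,"hand":1},
  {"tx":0.08,"ty":0,"tz":0.08,"rx":0,"ry":0,"rz":0,"hand":1},
  {"tx":0.08,"ty":0,"tz":0.08,"rx":0,"ry":0,"rz":0,"hand":1},
  {"tx":0.08,"ty":0,"tz":0.08,"rx":0,"ry":0,"rz":0,"hand":1},
])

```text
time: 14.15
ee_pos: [0.6753, 0.1759, 0.1178]
orientation: [0.09, -0.099, 0.991, 0.009]
wrist_force: [3.9, 0.1, 4.5]
finger_gap: 0.0497
```

```bash
python3 pl.py .0 0 -.001;python3 -c "
from h import *
cv2.imwrite('pics/s7.png',z(cams.grab_frame('side'),110,240,170,310,4.2))"
```

```text
t 14.15 heel loc [-0.001   0.0001 -0.0003] toe loc [0.159  0.0001 0.0006] plane relrot [-0.0007 -0.0057  0.    ]
F rack axes [ 5.129  -0.6329  2.9406] world [3.8637 0.1375 4.5175] tq [-0.0674 -0.6071  0.1208] gap 0.04971829978940934 j7 1.1429869767405618
tool steps per local axis (cm per cm): x [-0.9858 -0.     -0.168 ] y [ 0.0001  1.     -0.0007] z [ 0.168  -0.0007 -0.9858]
pos [0.6753 0.1759 0.1178] goal [0.6769 0.1762 0.1171] dist 0.0017152905219841147 rotvec [-0.0007  0.0057 -0.0001] rows 1
t [-0.14 -0.01  0.1 ] r [-0.001  0.006 -0.   ]
```

View pics/s7.png

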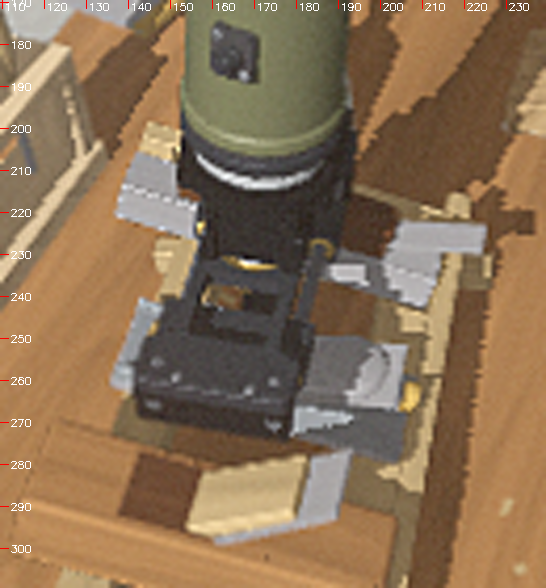

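carry_out([
  {"tx":0.06,"ty":0,"tz":0.06,"rx":0,"ry":0.003,"rz":0,"hand":1},
  {"tx":0.05,"ty":0,"tz":0.05,"rx":0,"ry":0.002,"rz":0,"hand":1},
  {"tx":0.04,"ty":0,"tz":0.04,"rx":0,"ry":0,"rz":0,"hand":1},
  {"tx":0.03,"ty":0,"tz":0.03,"rx":0,"ry":0,"rz":0,"hand":1},
  {"tx":0.03,"ty":0,"tz":0.03,"rx":0,"ry":0,"rz":0,"hand":1},
], grip_force=15)

```text
time: 14.7
ee_pos: [0.6753, 0.176, 0.1178]
orientation: [0.089, -0.099, 0.991, 0.009]
wrist_force: [4.0, -0.6, 5.3]
finger_gap: 0.0498
```

```bash
python3 pl.py .0 0 -.001
```

```text
t 14.7 heel loc [-0.0011  0.0002 -0.0002] toe loc [0.1589 0.0001 0.0006] plane relrot [-0.0008 -0.0048 -0.0011]
F rack axes [ 5.4137 -1.365   3.6663] world [ 4.0281 -0.5762  5.2968] tq [ 0.1014 -0.7362  0.0638] gap 0.04983030521675192 j7 1.1421568523514327
tool steps per local axis (cm per cm): x [-0.9856  0.0011 -0.1689] y [ 0.0012  1.     -0.0006] z [ 0.1689 -0.0008 -0.9856]
pos [0.6753 0.176  0.1178] goal [0.6769 0.1762 0.1171] dist 0.001749223109760994 rotvec [-0.0006  0.0048 -0.0012] rows 1
t [-0.14 -0.01  0.1 ] r [-0.001  0.005 -0.001]
```

Both contacts are steady: about 7 N on the strip and about 9 N on the rails. I'll release it now.

carry_out([
  {"tx":0.02,"ty":0,"tz":0.02,"rx":0,"ry":0,"rz":0,"hand":0.1},
  {"tx":0,"ty":0,"tz":0,"rx":0,"ry":0,"rz":0,"hand":-0.2},
  {"tx":0,"ty":0,"tz":0,"rx":0,"ry":0,"rz":0,"hand":-0.6},
  {"tx":0,"ty":0,"tz":0,"rx":0,"ry":0,"rz":0,"hand":-0.8},
  {"tx":0,"ty":0,"tz":0,"rx":0,"ry":0,"rz":0,"hand":-0.8},
])

```text
time: 15.2
ee_pos: [0.6689, 0.1752, 0.112]
orientation: [0.082, -0.099, 0.992, 0.008]
wrist_force: [-0.4, -0.7, 0.3]
finger_gap: 0.0688
```

```bash
python3 pl.py .0 0 -.001;python3 -c "
from h import *
cv2.imwrite('pics/s8.png',z(cams.grab_frame('side'),110,240,170,310,4.2))"
```

```text
t 15.2 heel loc [-0.0095  0.0007 -0.002 ] toe loc [ 0.1504  0.0006 -0.0036] plane relrot [-0.0006  0.0103 -0.0007]
F rack axes [-0.3859 -0.6342  0.4761] world [-0.389  -0.726   0.3154] tq [0.0775 0.0259 0.0779] gap 0.06881840920923335 j7 1.1416150554605646
tool steps per local axis (cm per cm): x [-0.983   0.0006 -0.1837] y [ 0.0008  1.     -0.0005] z [ 0.1837 -0.0006 -0.983 ]
pos [0.6689 0.1752 0.112 ] goal [0.6769 0.1762 0.1171] dist 0.00949728793373374 rotvec [-0.0005 -0.0103 -0.0007] rows 1
t [-0.88 -0.06 -0.36] r [-0.    -0.01  -0.001]
```

View pics/s8.png

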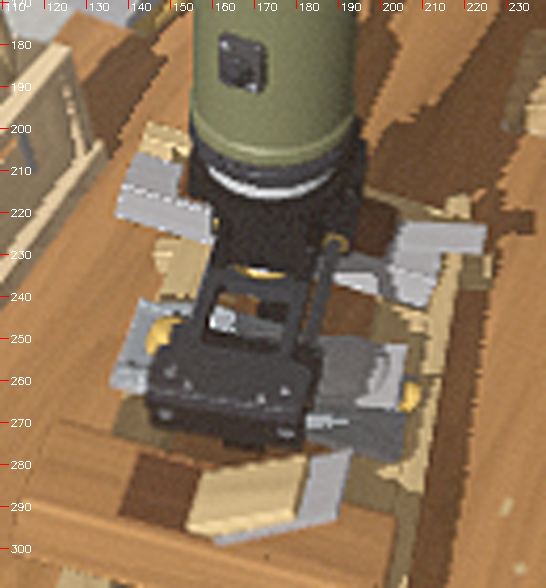

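carry_out([
  {"tx":-0.3,"ty":0,"tz":-0.2,"rx":0,"ry":0,"rz":0,"hand":-1},
  {"tx":-0.2,"ty":0,"tz":-0.2,"rx":0,"ry":0,"rz":0,"hand":-1},
  {"tx":0,"ty":0,"tz":0,"rx":0,"ry":0,"rz":0,"hand":-1},
  {"tx":0,"ty":0,"tz":0,"rx":0,"ry":0,"rz":0,"hand":-1},
  {"tx":0,"ty":0,"tz":0,"rx":0,"ry":0,"rz":0,"hand":-1},
])

```text
time: 15.75
ee_pos: [0.673, 0.1761, 0.1167]
orientation: [0.081, -0.099, 0.992, 0.008]
wrist_force: [0.3, -0.4, 0.4]
finger_gap: 0.0866
```

```bash
python3 pl.py .0 0 .1
```

```text
t 15.75 heel loc [-0.004   0.0007  0.0011] toe loc [ 0.156   0.0006 -0.0008] plane relrot [-0.0004  0.0116 -0.0007]
F rack axes [ 0.2876 -0.4857  0.319 ] world [ 0.2545 -0.444   0.3981] tq [0.0411 0.0809 0.0485] gap 0.08663477502986319 j7 1.145027253200654
tool steps per local axis (cm per cm): x [-0.9827  0.0007 -0.1851] y [ 0.0008  1.     -0.0003] z [ 0.1851 -0.0004 -0.9827]
pos [0.673  0.1761 0.1167] goal [0.643  0.1693 0.212 ] dist 0.10011748129303875 rotvec [-0.0003 -0.0116 -0.0008] rows 3
t [ 0.5  -0.02 -3.3 ] r [-0.    -0.004 -0.   ]
t [ 0.48 -0.02 -3.3 ] r [-0.    -0.004 -0.   ]
t [ 0.47 -0.02 -3.3 ] r [-0.    -0.004 -0.   ]
```

Fully open and clear of contact. I'll retract along the tool axis.

carry_out([
  {"tx":0,"ty":0,"tz":-0.8,"rx":0,"ry":0,"rz":0,"hand":-1},
  {"tx":0,"ty":0,"tz":-1.5,"rx":0,"ry":0,"rz":0,"hand":-1},
  {"tx":0,"ty":0,"tz":-2.0,"rx":0,"ry":0,"rz":0,"hand":-1},
  {"tx":0,"ty":0,"tz":-2.5,"rx":0,"ry":0,"rz":0,"hand":-1},
  {"tx":0,"ty":0,"tz":-3.0,"rx":0,"ry":0,"rz":0,"hand":-1},
])

```text
time: 16.25
ee_pos: [0.6545, 0.1721, 0.2154]
orientation: [0.077, -0.1, 0.992, 0.008]
wrist_force: [0.1, -0.2, -0.1]
finger_gap: 0.087
```

carry_out([
  {"tx":0,"ty":0,"tz":-4,"rx":0,"ry":0,"rz":0,"hand":-1},
  {"tx":0,"ty":0,"tz":-4,"rx":0,"ry":0,"rz":0,"hand":-1},
  {"tx":1,"ty":0,"tz":-4,"rx":0,"ry":0,"rz":0,"hand":-1},
  {"tx":3,"ty":0,"tz":-3,"rx":0,"ry":0,"rz":0,"hand":-1},
  {"tx":4,"ty":0,"tz":0,"rx":0,"ry":0,"rz":0,"hand":-1},
])

```text
time: 16.75
ee_pos: [0.554, 0.1548, 0.3674]
orientation: [0.084, -0.102, 0.991, 0.01]
wrist_force: [0.1, -0.7, 0.8]
finger_gap: 0.0868
```

carry_out([
  {"tx":4,"ty":-3,"tz":0,"rx":0,"ry":0,"rz":0,"hand":-1},
  {"tx":3,"ty":-4,"tz":0,"rx":0,"ry":0,"rz":0,"hand":-1},
  {"tx":2,"ty":-4,"tz":0,"rx":0,"ry":0,"rz":0,"hand":-1},
  {"tx":1,"ty":-4,"tz":0,"rx":0,"ry":0,"rz":0,"hand":-1},
  {"tx":0,"ty":-4,"tz":0,"rx":0,"ry":0,"rz":0,"hand":-1},
])

```text
time: 17.25
ee_pos: [0.4897, -0.0451, 0.3581]
orientation: [0.09, -0.111, 0.99, 0.003]
wrist_force: [0.5, -0.5, 0.6]
finger_gap: 0.0871
```

carry_out([
  {"tx":0,"ty":-4,"tz":0,"rx":0,"ry":0,"rz":0,"hand":-1},
  {"tx":0,"ty":-4,"tz":0,"rx":0,"ry":0,"rz":0,"hand":-1},
  {"tx":0,"ty":-4,"tz":0,"rx":0,"ry":0,"rz":0,"hand":-1},
  {"tx":0,"ty":-2,"tz":0,"rx":0,"ry":0,"rz":0,"hand":-1},
  {"tx":0,"ty":0,"tz":0,"rx":0,"ry":0,"rz":0,"hand":-1},
])

```text
time: 17.75
ee_pos: [0.5199, -0.1895, 0.3666]
orientation: [0.093, -0.11, 0.99, -0.001]
wrist_force: [-0.1, -0.3, 0.7]
finger_gap: 0.0873
```

Run:
```python
from h import *
s=monitor.sense();print(s['time'],s['ee_pos'],s['wrist_force'])
t=cams.grab_frame('top');d=cams.grab_frame('side');cv2.imwrite('pics/t9full.png',t);cv2.imwrite('pics/s9full.png',d)
cv2.imwrite('pics/t9.png',z(t,120,240,110,210,6));o=z(d,100,240,180,320,4.2)
L=[[0,.025,0],[.16,.025,0],[0,-.025,0],[0,.025,.018],[.16,.025,.018],[.16,-.025,.018],[0,-.025,.018]]
for p in proj('side',wor(L)): cv2.circle(o,(int((p[0]-100+.5)*4.2),int((p[1]-180+.5)*4.2)),2,(0,0,255),-1)
cv2.imwrite('pics/s9.png',o)
```

```text
17.75 [ 0.51989107 -0.18953877  0.36660117] [-0.13701567 -0.25738388  0.65193451]
```

View pics/t9.png

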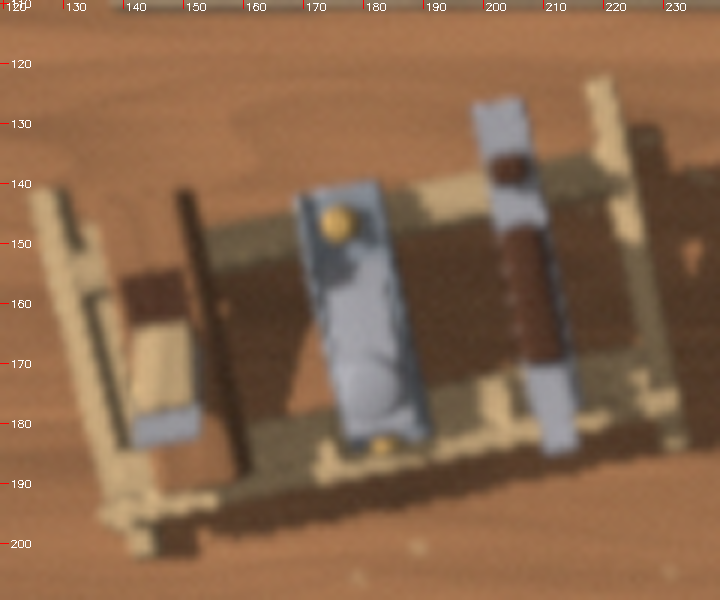

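View pics/s9.png

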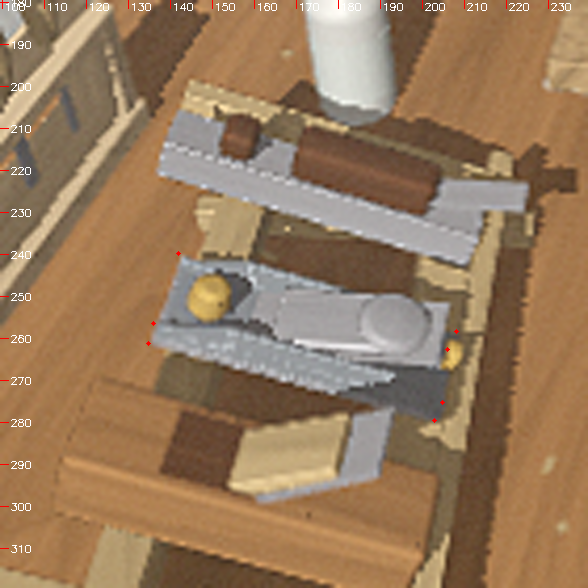

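View pics/t9full.png

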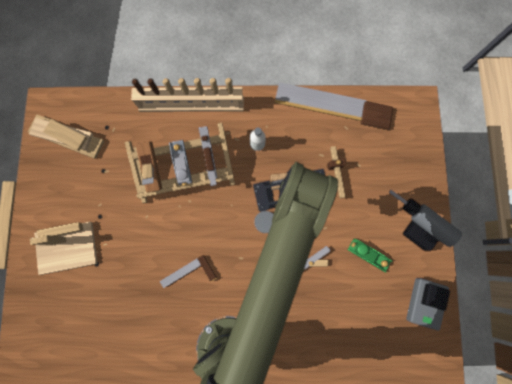

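Run:
```python
from h import *
d=cv2.imread('pics/s9full.png')
n=cv2.resize(d[170:310,110:240],None,fx=4.2,fy=4.2,interpolation=cv2.INTER_CUBIC)
a=cv2.imread('pics/s7.png');b=cv2.imread('pics/s8.png')
f=lambda m:cv2.resize(m[320:480,300:460],None,fx=1.65,fy=1.65)
cv2.imwrite('pics/cmp.png',np.hstack([f(a),f(b),f(n)]))
t0=cv2.imread('pics/top0.png').astype(int);t1=cv2.imread('pics/t9full.png').astype(int)
```

```text
(no output)
```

View pics/cmp.png

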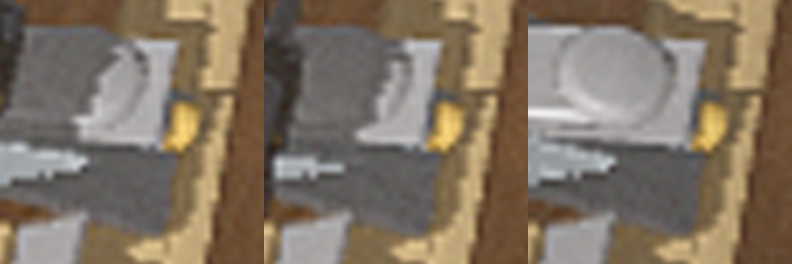

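```bash
python3 -c "
from station import order
print(order.job_done())"
```

```text
the job is handed in; nothing more can be done
None
```

The grey block plane is back in the middle bay of the rack, toe uphill, with its heel against the stop strip. I handed the job in at about 18 s of robot time; no verdict was reported.

**What I did:** I gripped the plane by its cheeks and lowered it onto the rails until the wrist force rose. Then I slid it down the slope until it stopped against the strip. I let go only after it had borne on both for over half a second, with about 7 N on the strip and about 9 N on the rails.

**Last checks:**
- **Held pose before release:** by arm position, the heel was at x −1 mm, y 0 and z 0 in the rack frame. The toe was at z between 0 and +0.6 mm. The whole-bay position is only as good as the roughly 2 mm camera calibration.
- **After release:** the heel sits at the same pixels in the side view before and after release, so it did not visibly shift. I judged this by eye.
- **Other things:** the two neighbouring planes look unmoved by eye. The bench items that are not hidden by the arm also look unmoved. The arm is clear of everything, with the wrist force near zero.

**What disagreed:**
- In the side view, the rack and the plane both appear 1–2 px (2–4 mm) from where I predicted. Both are off the same way, so I put it down to camera calibration and relied on the felt contact for the fit against the strip.
- When the fingers opened, the tool jumped about 8 mm down the slope. The pictures show it did not move the plane.

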